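# Lay out the drop-test set on its outline mats

## Robot

A 6-joint arm with a two-finger parallel gripper is mounted at the origin on a cart in front of the work surface, level with it; the furniture and walls round the work are solid. World frame = base frame: x ahead of the robot, y to its left, z up, the work surface at z = 0. Lengths are in m, angles in rad, forces in N, time in s.
With the tool pointing down it reaches from about 0.275 to 1 m from the base axis. Payload 8.4 kg.
Tool frame: the origin (TCP) lies on the centre line of the jaws, within the pads' length; the fingertips stand 11 mm ahead of it and the grasp point (between the pads) lies 8 mm behind it; x points along the fingers, y is the direction in which the jaws open and shut, and the axes are right-handed (so a half turn about x gives the same grasp; the last joint's range is limited). The gripper opens to 85 mm and grips with 20 to 120 N. Pads are 22 mm wide; open, the fingers measure 114 mm over their backs; the gripper's body (76 mm by 85 mm) begins 54 mm behind the grasp point. The pads swing forward as they close: fully open they stand 13 mm farther back than shut.
Start: joints at [-1.237, 0.353, 1.633, -0, 1.155, -0.002], TCP at [0.206, -0.59, 0.242] pointing down, gripper open.
Joint ranges: [-2.63, 2.63], [-0.92, 2.1], [0.06, 2.66], [-1.3, 4.44], [0, 2.69], [-3.02, 3.02]. Speed limits (rad/s): [2.22, 2.22, 2.79, 3.14, 3.14, 3.14].

## Interface

Orientations are given as a unit quaternion [x, y, z, w].
In Python, from workcell import ctrl gives the robot as it stands.
- The arm moves only by the tool play_rows, never from a script. Its argument "rows" is a list of rows, each an object with "dp": the shift along the tool's x, y, z scaled (see below), a list of three; "delta_rot": the turn, a rotation vector about the tool's x, y, z scaled (see below), a list of three. In form: [{"dp": [x, y, z], "delta_rot": [ax, ay, az]}, ...]. A call has 1 to 12 rows; each row shifts and turns the commanded pose from where the row before left it, along the tool's axes as they then stand; what a row does not reach is not made up. The controller multiplies each number of a shift by 0.2 m and each number of a turn by 360 degrees. A row lasts 1/10 s, in which the tool goes at most 50 mm and 8.59 degrees, less where a joint would pass 70% of its speed; a pose out of reach is approached as far as the arm can. A call with a number of a shift or a turn outside -1 to 1 is refused whole. A call with a gripper value outside its range is refused whole. "jaw" is the opening in per cent of the stroke, from 0 (shut) to 100 (fully open), set as the call begins (left out, the last holds). The fingers move at their own pace and stop on an object; "force" is the grip in N (left out, the last holds). Time passes only in rows, so rows that do not move let the fingers close. It gives the time, the measured TCP pose, the force and the opening at its end, in the units of the state.
- ctrl.state(): the state, without advancing time (a new reading comes with each control period).
- ctrl.snapshot(name): name is "scene" or "top" or "wrist"; returns (picture, depth): 420x560x3 uint8, red, green, blue; 420x560 float32, m along the optical axis (not along the pixel's ray), 0 where there is no reading.
- ctrl.get_calibration(name): a dict with "fx", "fy", "cx", "cy" (pixels), "position" and "rotation" of the camera in the world. Camera axes: x right, y down, z forward; pixel columns grow to the right and rows downward; lengths in m; the calibration is good to about 2 mm. A picture is of the moment at which its call begins: read the wrist's pose just before it. get_calibration takes no time and is no camera call; for the wrist camera it gives the pose at the moment of the call.
- ctrl.sign_off(): hands the job in, once; it reports no verdict.
Trained networks look in the newest picture that a camera, given by its name, has taken for a name from the list of things; names that differ only in an ending like _2 or _b are one class to them, and where a whole thing is asked for, a point or a joint stands for the part that bears it (a point fixed in the world has none). Each returns a list of dicts, best first, with "conf" (0 to 1); they miss things now and then, are a little off and sometimes report something else, mostly with a low value. They report only what shows in the picture. A call takes as long as a camera call. They do not tell look-alikes from the thing itself.
- ctrl.recognise(camera, thing): "extent" ([left, top, width, height] in pixels, round what is visible of it).
- ctrl.regions_of(camera, thing): "region" (420x560 bool, what is visible of it) and "extent" ([left, top, width, height] in pixels, round what is visible of it).
- ctrl.mark_of(camera, thing): "uv" ([column, row] in pixels: a listed point, or the origin of a listed thing).
The state is a dict: "clock": time; "q": joint angles; "qvel": joint speeds; "joint_efforts": joint torques, N m; "eef_pos": TCP position; "ee_rot": TCP orientation; "contact_force": force on the tool from outside, world axes, zero at the start; "moment": the same for the moment, N m; "grip_width": finger opening in m.
Only numpy, scipy, OpenCV 4.12 (cv2) and the standard library are available. Lean on these libraries where they do the work, as an engineer would, in place of code of your own. Each camera call takes 0.05 s, during which the arm holds its last target.

## Task

Lay out the drop-test set: stand the amber dropper bottle, the white crucible and the red rubber stopper upright, each in the middle of the grey mat that carries its own coloured outline (amber-brown, white and red disc), and lay the tweezers along the tweezer-shaped outline on the long mat. Keep the dropper bottle upright all the way, and leave the cork stopper and the black stopper where they are.

Things in the scene. Friction and masses are not known exactly. Their poses are not given: they have to be found in the camera images.
- dropper: Small amber glass bottle with black collar and red rubber bulb, 36 mm diameter, 85 mm tall, about 50 g. Loose, starts upright on the worktop. Origin: centre of its underside; z up along the bottle. The straight amber body can be gripped round its diameter, 15 to 40 mm above its underside.
- crucible: White porcelain crucible, an open conical cup 36 mm tall, 40 mm across the rim and 24 mm across the foot, about 40 g. Loose, starts upright on the worktop. Origin: centre of its underside; z up. Grip it across the outside from above, at 20 to 30 mm height (33 to 38 mm wide there).
- red_stopper: Dull red rubber stopper, 30 mm diameter, 26 mm tall, about 18 g. Loose, starts upright on the worktop. Origin: centre of its underside; z up. Can be gripped round the diameter.
- tweezers: Pale steel tweezers lying flat, 126 mm long along their own y axis, 14 mm wide in the middle (x) narrowing to the ends, 10 mm tall. Loose, starts flat on the worktop with the y axis within 0.35 rad of the world y axis. Origin: centre of the underside; z up. Grip across x at the middle with the fingertips near the surface.
- mat_dropper: Fixed grey mat, 70 x 70 x 5 mm, with a plain amber-brown disc of 40 mm (thin dark edge) in its middle: the place of the dropper bottle. Origin: centre of its underside; its top is 5 mm higher.
- mat_crucible: Fixed grey mat, 70 x 70 x 5 mm, with a white disc of 44 mm and a thin dark inner ring of 24 to 27 mm in its middle: the place of the crucible. Origin: centre of its underside; its top is 5 mm higher.
- mat_stopper: Fixed grey mat, 70 x 70 x 5 mm, with a red disc of 34 mm in its middle: the place of the red stopper. Origin: centre of its underside; its top is 5 mm higher.
- mat_tweezers: Fixed long grey mat, 44 mm (its x) by 140 mm (its y), 5 mm thick, with a pale steel-coloured tweezer outline along its y axis: the place of the tweezers, either way round. Its y axis lies within 0.3 rad of the world x axis. Origin: centre of its underside; its top is 5 mm higher.
- cork_stopper: Bystander: brown cork stopper, 22 mm diameter, 26 mm tall, loose, upright on the worktop. Not to be moved. Origin: centre of its underside.
- black_stopper: Bystander: black rubber stopper, 24 mm diameter, 26 mm tall, loose, upright on the worktop. Not to be moved. Origin: centre of its underside.
There are look-alikes about, which are no part of the job. Several things look just like the dropper: the one meant starts farthest to the robot's left.

How it is judged:
At the end, for the whole second after the job is handed in: Bottle, crucible and red stopper stand upright (0.15 rad) on their own mats, centres within 12 mm of the mat's; the tweezers lie flat on the long mat, middle within 13 mm of its centre, along its y axis within 0.2 rad either way round; all released and at rest (horizontal distance between dropper and mat_dropper below 0.012 m and z of dropper in the frame of mat_dropper between 0.002 and 0.009 m and angle between each of dropper, crucible, red_stopper, tweezers's own z axis and vertical below 0.15 rad and linear speed of each of dropper, crucible, red_stopper, tweezers below 0.02 m/s and horizontal distance between crucible and mat_crucible below 0.012 m and z of crucible in the frame of mat_crucible between 0.002 and 0.009 m and horizontal distance between red_stopper and mat_stopper below 0.012 m and z of red_stopper in the frame of mat_stopper between 0.002 and 0.009 m and horizontal distance between tweezers and mat_tweezers below 0.013 m and z of tweezers in the frame of mat_tweezers between 0.002 and 0.009 m and angle between the y axis of tweezers and the y axis of mat_tweezers, either way round below 0.2 rad); the robot touches nothing.
It fails at once if the dropper bottle is tipped by more than 0.6 rad (angle between dropper's own z axis and vertical above 0.6 rad).
It fails at once if the cork stopper is moved by more than 20 mm (distance of cork_stopper from where it was at the start of the episode above 0.02 m).
It fails at once if the black stopper is moved by more than 20 mm (distance of black_stopper from where it was at the start of the episode above 0.02 m).
It also fails if it takes over 118 s, if anything falls off the work surface, if the arm or the gripper's body presses on something with over 40 N, if the wrist force passes 120 N, or if a joint passes its speed limit or range.

## Working session

There is one attempt and no reset: what is moved stays moved. The work goes in short steps, Python scripts to look and compute and a tool call to move; the robot and the scene stay as the last step left them, time stands still between calls to the robot, and variables do not carry over. Pictures are saved under pics/ and viewed, and the job is handed in when it is done.

Besides the shell and the picture viewer there is one more tool, called after "Call:" by a JSON object that holds its "op" and its "data", one argument or row to a line. play_rows: Moves the arm, as the interface text tells. Its arguments: {"type":"object","properties":{"rows":{"type":"array"},"jaw":{"type":"number"},"force":{"type":"number"}},"required":["rows"]}

```bash
ls; mkdir -p pics; python3 - <<'E'
from workcell import ctrl
import cv2,numpy as np
print(ctrl.state())
for n in ["top","scene","wrist"]:
    p,d=ctrl.snapshot(n); cv2.imwrite(f"pics/{n}0.png",p[...,::-1]); np.savez(f"pics/{n}0.npz",p=p,d=d)
    print(n,ctrl.get_calibration(n))
E
```

```text
pics
{'clock': 0.0, 'q': array([-1.23740601e+00,  3.53666462e-01,  1.63412009e+00, -1.18034268e-05,
        1.15519142e+00, -2.38468562e-03]), 'qvel': array([-0.00098329,  0.00042356,  0.00162392, -0.00034127, -0.00138004,
       -0.00167702]), 'joint_efforts': array([ 1.59637406e-03, -6.05243325e+01, -3.42067230e+01,  1.93107344e-04,
        9.43457417e-03, -2.65802228e-06]), 'eef_pos': array([ 0.20579625, -0.58966906,  0.24155624]), 'ee_rot': array([-0.69707993, -0.11864159,  0.69724884, -0.11767666]), 'contact_force': array([-0.28616638,  0.71786002, -0.71152885]), 'moment': array([ 0.00092896, -0.01526285,  0.03938084]), 'grip_width': 0.08533469395391158}
top {'fx': 455.22999504352146, 'fy': 455.22999504352146, 'cx': 270.5510810774167, 'cy': 210.11875619364307, 'position': array([ 0.50184337, -0.08909479,  1.13998162]), 'rotation': array([ 0.71210917, -0.70124488,  0.02465646, -0.02341372])}
scene {'fx': 425.3570420035914, 'fy': 425.3570420035914, 'cx': 281.10814216881056, 'cy': 211.3947013553947, 'position': array([ 0.10640523, -0.93833894,  0.51202252]), 'rotation': array([ 0.82456908, -0.20753644,  0.12698008, -0.51077444])}
wrist {'fx': 378.55449409502495, 'fy': 378.55449409502495, 'cx': 282.3096262309758, 'cy': 212.2043076855403, 'position': array([ 0.27862589, -0.56419336,  0.37223501]), 'rotation': array([ 0.80587082, -0.57242474, -0.08779866,  0.12326201])}
```

View pics/top0.png

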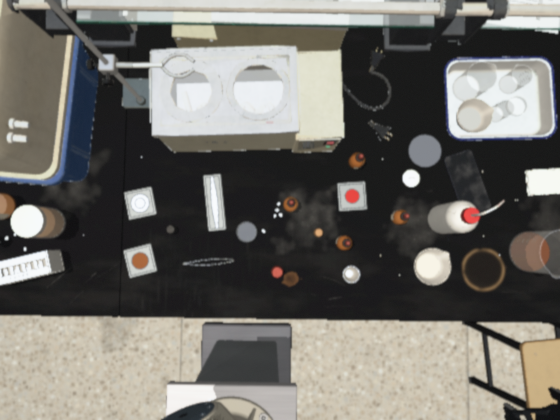

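View pics/scene0.png

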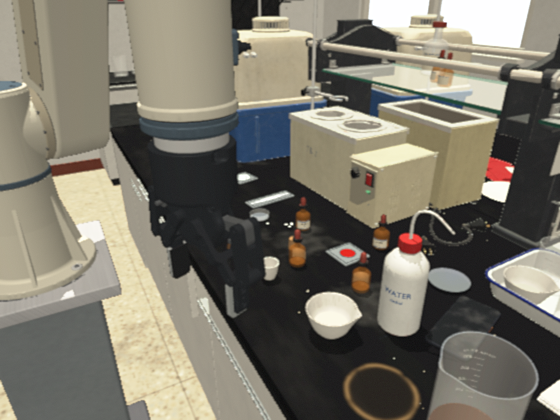

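View pics/wrist0.png

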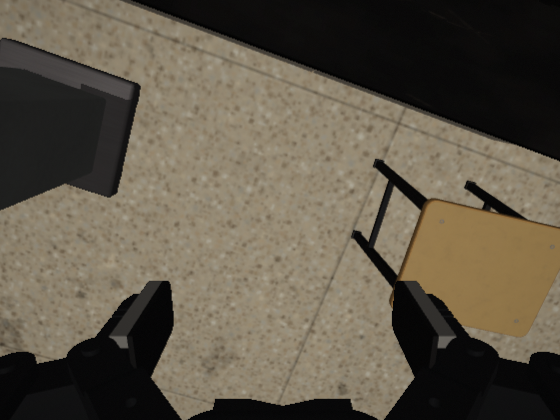

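```bash
cat > h.py <<'E'
from workcell import ctrl
import cv2,numpy as np
from scipy.spatial.transform import Rotation as R
def world(cal,u,v,z):
    d=R.from_quat(cal['rotation']).apply([(u-cal['cx'])/cal['fx'],(v-cal['cy'])/cal['fy'],1])
    p=np.array(cal['position']); return p+d*(z-p[2])/d[2]
def proj(cal,P):
    c=R.from_quat(cal['rotation']).inv().apply(np.array(P)-cal['position'])
    return c[0]/c[2]*cal['fx']+cal['cx'],c[1]/c[2]*cal['fy']+cal['cy']
def fromdepth(cal,u,v,d):
    return np.array(cal['position'])+R.from_quat(cal['rotation']).apply([(u-cal['cx'])/cal['fx']*d,(v-cal['cy'])/cal['fy']*d,d])
E
python3 - <<'E'
from h import *
z=np.load('pics/top0.npz');p,d=z['p'],z['d']
cal=ctrl.get_calibration('top')
c=p[140:300,110:430]; cv2.imwrite('pics/c1.png',cv2.resize(c[:,:160],None,fx=5,fy=3.75*4/3,interpolation=2)[:, :,::-1][:600*2][: ,:800][:800] [:600*2]) if 0 else None
cv2.imwrite('pics/c1.png',cv2.resize(p[140:300,100:270],None,fx=3.7,fy=3.7,interpolation=2)[...,::-1])
cv2.imwrite('pics/c2.png',cv2.resize(p[140:300,255:425],None,fx=3.7,fy=3.7,interpolation=2)[...,::-1])
for th in ['dropper','crucible','red_stopper','tweezers','mat_dropper','mat_crucible','mat_stopper','mat_tweezers','cork_stopper','black_stopper']:
    for r in ctrl.mark_of('top',th): 
        if r['conf']>.2:
            u,v=r['uv']; print(th,round(r['conf'],2),np.round(r['uv'],1),np.round(world(cal,u,v,.005 if 'mat' in th else 0)[:2],4))
print(proj(cal,[.206,-.59,.242]))
print(d[360,520],d[300,300])
E
```

```text
dropper 0.77 [343.4 239.9] [ 0.5077 -0.2737]
dropper 0.7 [396.3 217.7] [ 0.5653 -0.4062]
dropper 0.59 [290.1 200.8] [ 0.6037 -0.1393]
dropper 0.59 [355.9 159.8] [ 0.7104 -0.3045]
dropper 0.44 [217.7 202. ] [0.5979 0.0426]
dropper 0.3 [138.4 200.6] [0.5983 0.2418]
crucible 0.57 [348.2 274.2] [ 0.4227 -0.286 ]
crucible 0.37 [142.5 262.5] [0.4439 0.2262]
red_stopper 0.62 [277.1 272.2] [ 0.425  -0.1092]
tweezers 0.68 [137.5 261.5] [0.4462 0.2387]
tweezers 0.63 [206.4 259.2] [0.4545 0.0674]
mat_dropper 0.69 [137.6 263.5] [0.4415 0.2368]
mat_crucible 0.69 [139.6 200.1] [0.5992 0.2374]
mat_stopper 0.73 [348.2 191.7] [ 0.6284 -0.2844]
mat_tweezers 0.59 [215.1 200.4] [0.6014 0.0486]
cork_stopper 0.39 [318.6 229.4] [ 0.533  -0.2115]
cork_stopper 0.38 [140.1 202.5] [0.5936 0.2373]
black_stopper 0.48 [175.8 230.9] [0.5237 0.1456]
(np.float64(527.2869299668112), np.float64(399.1061562283041))
1.9050505 1.131972
```

View pics/c1.png

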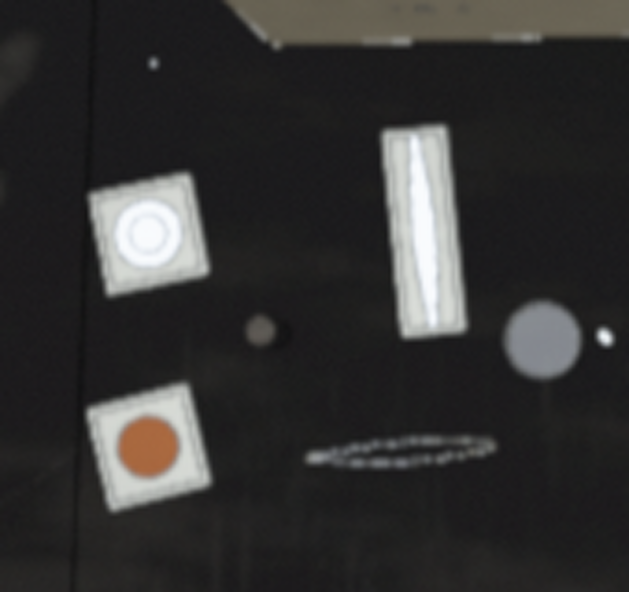

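View pics/c2.png

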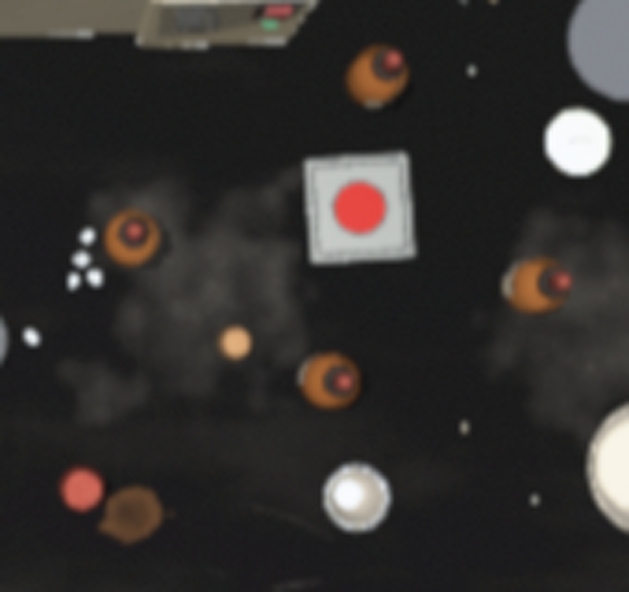

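```bash
python3 - <<'E'
from h import *
z=np.load('pics/top0.npz');p,d=z['p'],z['d']
cal=ctrl.get_calibration('top')
vv,uu=np.mgrid[0:420,0:560]
ok=d>0
c=np.stack([(uu-cal['cx'])/cal['fx']*d,(vv-cal['cy'])/cal['fy']*d,d],-1)
W=c@R.from_quat(cal['rotation']).as_matrix().T+cal['position']
np.save('pics/W.npy',W)
H=W[...,2]
for n,(u,v) in dict(brown=(290,279),red=(277,272),cork=(318,232),blk=(170,229),table=(230,290),matd=(140,247),d1=(291,206)).items():
    print(n,np.round(H[v-4:v+5,u-4:u+5][::2,::2]*1000))
# blobs above 8mm
m=((H>.008)&(H<.2)&ok)[130:310,100:450].astype(np.uint8)
n,l,s,ce=cv2.connectedComponentsWithStats(m)
for i in range(1,n):
    if 8<s[i][4]<900:
        mm=(l==i); X=W[130:310,100:450][mm]; top=X[:,2].max()
        t=X[X[:,2]>top-.008]
        print(np.round(ce[i]+[100,130]),s[i][4],'top',np.round(top,3),'mid bbox',np.round((X[:,:2].min(0)+X[:,:2].max(0))/2,4),'top ctr',np.round(t[:,:2].mean(0),4))
E
```

```text
brown [[ 1.00e+00  3.00e+00  1.14e+03  1.00e+00 -1.00e+00]
 [-1.00e+00 -0.00e+00 -7.00e+00  0.00e+00 -2.00e+00]
 [ 0.00e+00 -3.00e+00 -1.00e+00  1.00e+00 -2.00e+00]
 [ 2.00e+00 -1.00e+00  1.00e+00  2.00e+00 -2.00e+00]
 [-2.00e+00 -4.00e+00  3.00e+00  4.00e+00  0.00e+00]]
red [[15. 26. 26. 25.  6.]
 [25. 23. 26. 22. 28.]
 [22. 26. 28. 29. 27.]
 [27. 24. 24. 25. 24.]
 [15. 27. 26. 23.  1.]]
cork [[-5. -1. -0.  1.  2.]
 [ 4. 24. 27. 22.  3.]
 [16. 24. 25. 23. 23.]
 [11. 24. 27. 27.  1.]
 [ 4. 12. 22. 16. -1.]]
blk [[-1. -3.  0.  4. -1.]
 [ 2. 23. 23. 29. 18.]
 [23. 24. 27. 24. 20.]
 [-3. 27. 25. 27. 22.]
 [ 1.  1. 23. 20. 10.]]
table [[-3. -3. -2. -1.  0.]
 [-1. -3.  1. -2.  1.]
 [ 0.  2.  3.  1.  2.]
 [ 1. -0.  0.  2.  2.]
 [-2. -0.  5.  0.  1.]]
matd [[ 3. -3. -1.  3.  3.]
 [-1.  1. -2.  3. -3.]
 [-1.  7.  5.  4.  3.]
 [ 5.  6.  5.  6.  5.]
 [ 1.  7.  5.  2.  4.]]
d1 [[65. 82. 84. 84. 41.]
 [63. 76. 84. 80. 45.]
 [43. 65. 65. 64. 45.]
 [43. 42. 44. 43. 41.]
 [38. 42. 41. 43. -1.]]
[382. 134.] 99 top 0.026 mid bbox [ 0.7723 -0.3696] top ctr [ 0.775  -0.3652]
[448. 131.] 9 top 0.048 mid
[... 441 characters left out ...]
447. 161.] 21 top 0.011 mid bbox [ 0.7106 -0.5312] top ctr [ 0.7099 -0.532 ]
[290. 204.] 181 top 0.085 mid bbox [ 0.5925 -0.1375] top ctr [ 0.5934 -0.138 ]
[440. 219.] 541 top 0.134 mid bbox [ 0.5628 -0.4981] top ctr [ 0.5637 -0.4861]
[400. 217.] 218 top 0.086 mid bbox [ 0.5654 -0.4067] top ctr [ 0.5651 -0.4066]
[171. 230.] 70 top 0.03 mid bbox [0.5256 0.1545] top ctr [0.5268 0.1547]
[318. 233.] 56 top 0.029 mid bbox [ 0.5248 -0.208 ] top ctr [ 0.5247 -0.2081]
[344. 243.] 194 top 0.088 mid bbox [ 0.5001 -0.2691] top ctr [ 0.5008 -0.2692]
[277. 272.] 101 top 0.03 mid bbox [ 0.4266 -0.1074] top ctr [ 0.4266 -0.1077]
[352. 275.] 151 top 0.041 mid bbox [ 0.4246 -0.2867] top ctr [ 0.4233 -0.2878]
```

```bash
python3 - <<'E'
from h import *
z=np.load('pics/top0.npz');p,d=z['p'].astype(int),z['d']
cal=ctrl.get_calibration('top')
g=p.min(-1)
def blob(m,r,z,name):
    u0,v0,u1,v1=r; mm=np.zeros_like(m); mm[v0:v1,u0:u1]=m[v0:v1,u0:u1]
    v,u=np.nonzero(mm); X=np.array([world(cal,a,b,z)[:2] for a,b in zip(u,v)])
    rc=cv2.minAreaRect((X*1000).astype(np.float32)); 
    ev=np.linalg.svd(X-X.mean(0))[2][0]
    print(name,len(u),np.round(X.mean(0),4),'rect',np.round(rc[0],1),np.round(rc[1],1),round(rc[2],1),'PCA deg',round(np.degrees(np.arctan2(ev[1],ev[0])),1))
print(p[229:231,218:222],p[255:268,205])
any_=p.max(-1)>100
blob(any_,(115,175,165,228),.005,'matc'); blob(any_,(115,238,165,285),.005,'matd'); blob(any_,(330,175,375,217),.005,'mats')
blob(any_,(198,168,232,236),.005,'matt')
blob(p.max(-1)>70,(178,250,240,272),.006,'tweez')
blob((p[...,0]-p[...,2]>40),(115,238,165,285),.005,'disc d')
blob((p[...,0]-p[...,2]>60),(330,175,375,217),.005,'disc s')
blob((g>225),(115,175,165,228),.005,'disc c')
blob((p[...,0]-p[...,2]>40),(267,262,286,282),.026,'red')
blob((g>90),(335,260,365,290),.036,'cruc')
E
```

```text
[[[169 172 169]
  [163 166 163]
  [160 163 160]
  [155 158 155]]

 [[107 109 108]
  [ 97  98  97]
  [ 92  93  92]
  [ 88  90  88]]] [[ 31  31  31]
 [ 30  31  31]
 [ 31  32  32]
 [ 53  54  55]
 [ 91  93  94]
 [100 102 103]
 [ 62  63  63]
 [ 35  35  35]
 [ 46  46  47]
 [ 75  77  79]
 [ 83  85  87]
 [ 52  52  54]
 [ 30  29  31]]
matc 820 [0.5923 0.2368] rect [592.5 236.8] [71.7 71.7] 12.8 PCA deg 56.0
matd 836 [0.4494 0.232 ] rect [449.5 232. ] [71.6 71.6] 15.6 PCA deg 63.2
mats 804 [ 0.6182 -0.2932] rect [ 618.3 -293.2] [71.1 71.5] 4.5 PCA deg 99.5
matt 1037 [0.5971 0.0511] rect [597.2  51.2] [141.2  46.2] 7.0 PCA deg -173.1
tweez 191 [0.4484 0.0656] rect [449.1  62.5] [ 17.2 123.8] 0.9 PCA deg -85.2
disc d 204 [0.4494 0.2324] rect [449.  232.4] [37.2 37.2] 1.9 PCA deg -117.1
disc s 153 [ 0.6186 -0.2932] rect [ 619.  -292.7] [32.8 32.6] 0.2 PCA deg -168.0
disc c 234 [0.5923 0.2372] rect [591.9 237.3] [40.1 42.5] 0.9 PCA deg 161.3
red 129 [ 0.4265 -0.1096] rect [ 425.2 -113.7] [41.8 28.2] 67.1 PCA deg -131.6
cruc 267 [ 0.4258 -0.2863] rect [ 426.4 -286. ] [42.2 41. ] 45.7 PCA deg -71.5
```

```bash
cat >> h.py <<'E'
def target(a):
    a=np.radians(a);c,s=np.cos(a),np.sin(a)
    return np.array([[0,c,s],[0,s,-c],[-1,0,0]])
def status(P=None,a=None):
    s=ctrl.state(); M=R.from_quat(s['ee_rot']).as_matrix()
    yaw=np.degrees(np.arctan2(M[1,1],M[0,1]))
    print('t',round(s['clock'],2),'p',np.round(s['eef_pos'],4),'yaw',round(yaw,2),'xdown',np.round(M[:,0],3),'w',round(s['grip_width'],4),'F',np.round(s['contact_force'],1),'q',np.round(s['q'],2))
    if P is not None:
        print('dp units total (tool axes now)',np.round(M.T@(np.array(P)-s['eef_pos'])/.2,3))
        Mt=target(a)
        print('dp units in target-yaw frame',np.round(Mt.T@(np.array(P)-s['eef_pos'])/.2,3))
        rv=R.from_matrix(M.T@Mt).as_rotvec(); print('rot units total',np.round(np.degrees(rv)/360,4), 'rows>=',np.ceil(np.degrees(np.linalg.norm(rv))/8.5))
E
python3 -c "
from h import *
status([.593,-.138,.242],90)"
```

```text
t 0.65 p [ 0.206  -0.5901  0.2423] yaw -70.76 xdown [ 0. -0. -1.] w 0.0854 F [-1.2  0.1 -0.3] q [-1.24  0.35  1.63  0.    1.16 -0.  ]
dp units total (tool axes now) [ 2.000e-03 -1.497e+00 -2.572e+00]
dp units in target-yaw frame [2.000e-03 2.261e+00 1.935e+00]
rot units total [-0.4466  0.     -0.    ] rows>= 19.0
```

```bash
python3 -c "
from h import *
status([.575,-.138,.242],-90)"
```

```text
t 0.65 p [ 0.206  -0.5901  0.2423] yaw -70.76 xdown [ 0. -0. -1.] w 0.0854 F [-1.2  0.1 -0.3] q [-1.24  0.35  1.63  0.    1.16 -0.  ]
dp units total (tool axes now) [ 2.000e-03 -1.526e+00 -2.487e+00]
dp units in target-yaw frame [ 2.000e-03 -2.261e+00 -1.845e+00]
rot units total [ 0.0534 -0.     -0.    ] rows>= 3.0
```

Call:
{"op": "play_rows", "data": {
  "rows": [
    {"dp": [0, 0, 0], "delta_rot": [0.0178, 0, 0]},
    {"dp": [0, 0, 0], "delta_rot": [0.0178, 0, 0]},
    {"dp": [0, 0, 0], "delta_rot": [0.0178, 0, 0]}
  ],
  "jaw": 100,
  "force": 30
}}

```text
clock: 0.95
eef_pos: [0.2059, -0.5901, 0.2423]
ee_rot: [-0.707, 0.002, 0.707, 0.002]
contact_force: [0.5, 0.2, -0.5]
grip_width: 0.0853
```

Call:
{"op": "play_rows", "data": {
  "rows": [
    {"dp": [0, -0.15, -0.12], "delta_rot": [0, 0, 0]},
    {"dp": [0, -0.15, -0.12], "delta_rot": [0, 0, 0]},
    {"dp": [0, -0.15, -0.12], "delta_rot": [0, 0, 0]},
    {"dp": [0, -0.15, -0.12], "delta_rot": [0, 0, 0]},
    {"dp": [0, -0.15, -0.12], "delta_rot": [0, 0, 0]},
    {"dp": [0, -0.15, -0.12], "delta_rot": [0, 0, 0]},
    {"dp": [0, -0.15, -0.12], "delta_rot": [0, 0, 0]},
    {"dp": [0, -0.15, -0.12], "delta_rot": [0, 0, 0]},
    {"dp": [0, -0.15, -0.12], "delta_rot": [0, 0, 0]},
    {"dp": [0, -0.15, -0.12], "delta_rot": [0, 0, 0]},
    {"dp": [0, -0.15, -0.12], "delta_rot": [0, 0, 0]},
    {"dp": [0, -0.15, -0.12], "delta_rot": [0, 0, 0]}
  ]
}}

```text
clock: 2.15
eef_pos: [0.4947, -0.2287, 0.2425]
ee_rot: [0.707, 0.0, -0.707, 0.0]
contact_force: [0.5, -0.0, -0.7]
grip_width: 0.0853
```

Call:
{"op": "play_rows", "data": {
  "rows": [
    {"dp": [0, -0.15, -0.12], "delta_rot": [0, 0, 0]},
    {"dp": [0, -0.15, -0.13], "delta_rot": [0, 0, 0]},
    {"dp": [0, -0.15, -0.13], "delta_rot": [0, 0, 0]},
    {"dp": [0, 0, 0], "delta_rot": [0, 0, 0]},
    {"dp": [0, 0, 0], "delta_rot": [0, 0, 0]}
  ]
}}

```text
clock: 2.65
eef_pos: [0.57, -0.1394, 0.2421]
ee_rot: [-0.707, -0.001, 0.707, -0.001]
contact_force: [0.2, -0.4, -0.8]
grip_width: 0.0852
```

```bash
python3 - <<'E'
from h import *
status([.593,-.138,.028],-90)
cal=ctrl.get_calibration('wrist'); p,d=ctrl.snapshot('wrist'); print(cal['position'])
np.savez('pics/w1.npz',p=p,d=d)
for n,P in dict(drop=[.593,-.138,0],dtop=[.593,-.138,.085],d2=[.5,-.269,0],cork=[.525,-.208,0]).items():
    u,v=proj(cal,P); print(n,round(u),round(v))
q=p[...,::-1].copy()
u,v=proj(cal,[.593,-.138,.085]); cv2.circle(q,(int(u),int(v)),3,(0,255,0),-1)
cv2.imwrite('pics/w1.png',q)
E
```

```text
t 2.65 p [ 0.57   -0.1394  0.2421] yaw -89.87 xdown [-0.001 -0.    -1.   ] w 0.0852 F [ 0.2 -0.4 -0.8] q [-0.24  0.29  1.72 -0.    1.13  1.33]
dp units total (tool axes now) [ 1.07  -0.007 -0.116]
dp units in target-yaw frame [ 1.07  -0.007 -0.115]
rot units total [ 0.0004  0.0001 -0.    ] rows>= 1.0
[ 0.64706804 -0.13870536  0.37254153]
drop 281 151
dtop 281 167
d2 405 240
cork 349 217
```

View pics/w1.png

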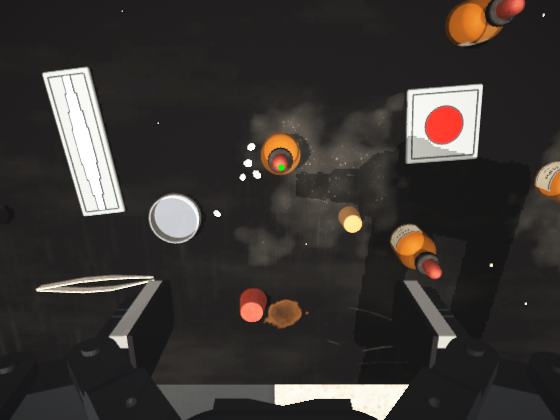

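```bash
python3 - <<'E'
from h import *
z=np.load('pics/w1.npz');p,d=z['p'].astype(int),z['d']; cal=ctrl.get_calibration('wrist')
q=cv2.resize(p[120:190,245:320].astype(np.uint8),None,fx=7,fy=7,interpolation=2)[...,::-1]; cv2.imwrite('pics/w1c.png',q)
vv,uu=np.mgrid[0:420,0:560]
W=np.stack([(uu-cal['cx'])/cal['fx']*d,(vv-cal['cy'])/cal['fy']*d,d],-1)@R.from_quat(cal['rotation']).as_matrix().T+cal['position']
def ctr(r,lo,hi):
    u0,v0,u1,v1=r; X=W[v0:v1,u0:u1].reshape(-1,3); X=X[(X[:,2]>lo)&(X[:,2]<hi)&(d[v0:v1,u0:u1].ravel()>0)]
    c,rad=cv2.minEnclosingCircle((X[:,:2]*1000).astype(np.float32)); print(len(X),np.round(X[:,:2].mean(0),4),np.round(c,1),round(rad,1))
ctr((250,120,315,190),.075,.1);ctr((250,120,315,190),.03,.055);ctr((250,120,315,190),.01,.1)
for r in ctrl.mark_of('wrist','dropper'): print(r, world(cal,*r['uv'],0))
E
```

```text
205 [ 0.5948 -0.138 ] [ 594.  -137.9] 6.4
775 [ 0.5982 -0.1382] [ 593.8 -137.9] 18.1
1349 [ 0.5978 -0.1381] [ 593.8 -137.9] 18.1
{'uv': [403.5, 238.5], 'conf': 0.94} [ 0.50053252 -0.26768677  0.        ]
{'uv': [462.1, 24.9], 'conf': 0.83} [ 0.70494946 -0.30026395  0.        ]
{'uv': [549.2, 178.5], 'conf': 0.82} [ 0.56514719 -0.40775527  0.        ]
{'uv': [279.1, 150.8], 'conf': 0.64} [ 0.59270706 -0.13663808  0.        ]
```

View pics/w1c.png

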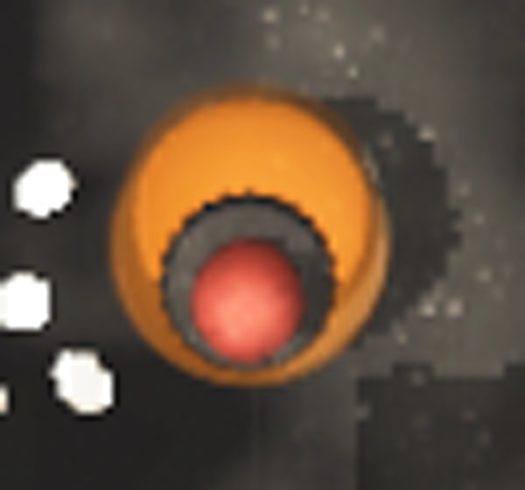

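```bash
python3 - <<'E'
from h import *
z=np.load('pics/top0.npz');p,d=z['p'],z['d'];W=np.load('pics/W.npy')
cv2.imwrite('pics/c3.png',cv2.resize(p[170:300,0:110],None,fx=5,fy=4.5,interpolation=2)[...,::-1])
print(np.round(W[195:216:3,0:16:3,2],2)); print(W[205,5])
E
```

```text
[[ 0.06  0.05  0.02  0.01 -0.   -0.  ]
 [ 0.07  0.05  0.04  0.02  0.01 -0.  ]
 [ 0.07  0.05  0.05  0.03  0.01 -0.  ]
 [ 0.07  0.06  0.05  0.04  0.02  0.01]
 [ 0.07  0.06  0.04  0.03  0.02  0.01]
 [ 0.07  0.05  0.04  0.03  0.02  0.  ]
 [ 0.06  0.04  0.03  0.02  0.01  0.11]]
[0.57850872 0.54629071 0.05054153]
```

View pics/c3.png

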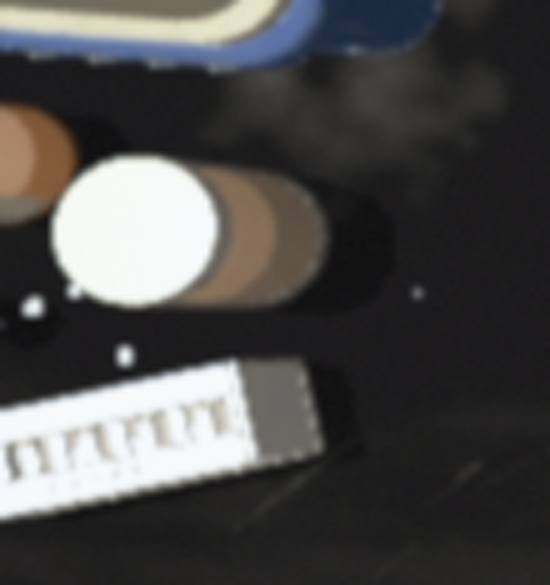

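The look-alikes in the top picture are at (291,204), (344,242), (357,160) and (400,216). The brown patch at (290,279) is a flat stain, and the bottle at (5,205) is about 60 mm wide, so neither counts. The leftmost real one is at (291,204), and the close crop shows an amber body with a black collar and red bulb. I'll take that one.

Call:
{"op": "play_rows", "data": {
  "rows": [
    {"dp": [0, -0.007, -0.12], "delta_rot": [0, 0, 0]},
    {"dp": [0.15, 0, 0], "delta_rot": [0, 0, 0]},
    {"dp": [0.15, 0, 0], "delta_rot": [0, 0, 0]},
    {"dp": [0.15, 0, 0], "delta_rot": [0, 0, 0]},
    {"dp": [0.1, 0, 0], "delta_rot": [0, 0, 0]},
    {"dp": [0, 0, 0], "delta_rot": [0, 0, 0]},
    {"dp": [0, 0, 0], "delta_rot": [0, 0, 0]}
  ]
}}

```text
clock: 3.45
eef_pos: [0.5935, -0.1395, 0.1327]
ee_rot: [-0.707, 0.0, 0.707, 0.0]
contact_force: [0.1, 0.0, 0.8]
grip_width: 0.0855
```

```bash
python3 - <<'E'
from h import *
status([.594,-.138,.028],-90)
E
```

```text
t 3.45 p [ 0.5935 -0.1395  0.1327] yaw -90.05 xdown [-0. -0. -1.] w 0.0855 F [0.1 0.  0.8] q [-0.23  0.45  1.76 -0.    0.93  1.34]
dp units total (tool axes now) [ 0.524 -0.008 -0.003]
dp units in target-yaw frame [ 0.524 -0.008 -0.003]
rot units total [-0.0002  0.0001 -0.    ] rows>= 1.0
```

Call:
{"op": "play_rows", "data": {
  "rows": [
    {"dp": [0.1, -0.008, 0], "delta_rot": [0, 0, 0]},
    {"dp": [0.1, 0, 0], "delta_rot": [0, 0, 0]},
    {"dp": [0.1, 0, 0], "delta_rot": [0, 0, 0]},
    {"dp": [0.1, 0, 0], "delta_rot": [0, 0, 0]},
    {"dp": [0.07, 0, 0], "delta_rot": [0, 0, 0]},
    {"dp": [0.05, 0, 0], "delta_rot": [0, 0, 0]},
    {"dp": [0, 0, 0], "delta_rot": [0, 0, 0]},
    {"dp": [0, 0, 0], "delta_rot": [0, 0, 0]}
  ]
}}

```text
clock: 4.25
eef_pos: [0.5944, -0.1372, 0.029]
ee_rot: [0.707, -0.0, -0.707, 0.0]
contact_force: [-0.4, -0.2, -0.0]
grip_width: 0.0855
```

Call:
{"op": "play_rows", "data": {
  "rows": [
    {"dp": [0, 0, 0], "delta_rot": [0, 0, 0]},
    {"dp": [0, 0, 0], "delta_rot": [0, 0, 0]},
    {"dp": [0, 0, 0], "delta_rot": [0, 0, 0]},
    {"dp": [0, 0, 0], "delta_rot": [0, 0, 0]},
    {"dp": [0, 0, 0], "delta_rot": [0, 0, 0]},
    {"dp": [0, 0, 0], "delta_rot": [0, 0, 0]},
    {"dp": [0, 0, 0], "delta_rot": [0, 0, 0]},
    {"dp": [0, 0, 0], "delta_rot": [0, 0, 0]}
  ],
  "jaw": 25,
  "force": 30
}}

```text
clock: 5.05
eef_pos: [0.5941, -0.1371, 0.0288]
ee_rot: [0.707, 0.0, -0.707, 0.0]
contact_force: [-1.4, -0.2, 6.5]
grip_width: 0.0339
```

```bash
python3 - <<'E'
from h import *
status()
p,d=ctrl.snapshot('wrist');cv2.imwrite('pics/w2.png',p[...,::-1])
p,d=ctrl.snapshot('scene');cv2.imwrite('pics/s2.png',cv2.resize(p[150:350,200:420],None,fx=3,fy=3)[...,::-1])
status()
E
```

```text
t 5.05 p [ 0.5941 -0.1371  0.0288] yaw -89.98 xdown [ 0.001 -0.    -1.   ] w 0.0339 F [-1.4 -0.2  6.5] q [-0.23  0.6   1.8  -0.    0.74  1.34]
t 5.15 p [ 0.5941 -0.1371  0.0288] yaw -89.98 xdown [ 0.001 -0.    -1.   ] w 0.0337 F [-0.9 -0.3  5.8] q [-0.23  0.6   1.8  -0.    0.74  1.34]
```

View pics/w2.png

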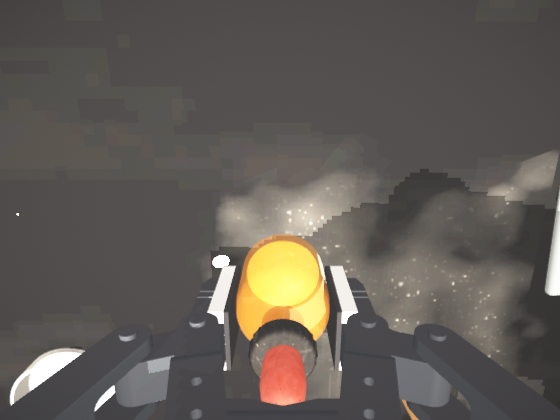

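View pics/s2.png

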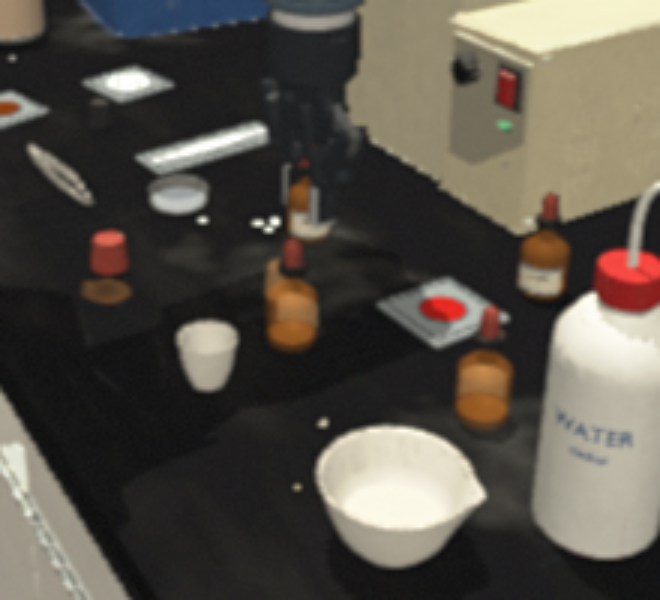

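Call:
{"op": "play_rows", "data": {
  "rows": [
    {"dp": [-0.05, 0, 0], "delta_rot": [0, 0, 0]},
    {"dp": [-0.1, 0, 0], "delta_rot": [0, 0, 0]},
    {"dp": [-0.15, 0, 0], "delta_rot": [0, 0, 0]},
    {"dp": [-0.15, 0, 0], "delta_rot": [0, 0, 0]},
    {"dp": [-0.15, 0, 0], "delta_rot": [0, 0, 0]},
    {"dp": [0, 0, 0], "delta_rot": [0, 0, 0]},
    {"dp": [0, 0, 0], "delta_rot": [0, 0, 0]}
  ]
}}

```text
clock: 5.85
eef_pos: [0.5941, -0.137, 0.1492]
ee_rot: [0.708, -0.0, -0.707, 0.0]
contact_force: [0.2, 0.5, -1.2]
grip_width: 0.0344
```

```bash
python3 - <<'E'
from h import *
status([.4495,.232,.15],-90)
p,d=ctrl.snapshot('wrist');cv2.imwrite('pics/w3.png',p[...,::-1])
E
```

```text
t 5.85 p [ 0.5941 -0.137   0.1492] yaw -89.99 xdown [ 0.002 -0.    -1.   ] w 0.0344 F [ 0.2  0.5 -1.2] q [-0.23  0.43  1.75  0.    0.96  1.34]
dp units total (tool axes now) [-0.006 -1.845  0.723]
dp units in target-yaw frame [-0.004 -1.845  0.723]
rot units total [ 0.     -0.0003 -0.    ] rows>= 1.0
```

View pics/w3.png

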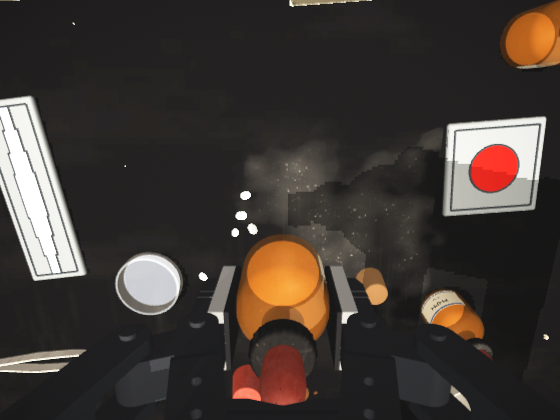

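Held upright. Next I carry it to the amber mat.

Call:
{"op": "play_rows", "data": {
  "rows": [
    {"dp": [0, -0.08, 0.03], "delta_rot": [0, 0, 0]},
    {"dp": [0, -0.16, 0.063], "delta_rot": [0, 0, 0]},
    {"dp": [0, -0.16, 0.063], "delta_rot": [0, 0, 0]},
    {"dp": [0, -0.16, 0.063], "delta_rot": [0, 0, 0]},
    {"dp": [0, -0.16, 0.063], "delta_rot": [0, 0, 0]},
    {"dp": [0, -0.16, 0.063], "delta_rot": [0, 0, 0]},
    {"dp": [0, -0.16, 0.063], "delta_rot": [0, 0, 0]},
    {"dp": [0, -0.16, 0.063], "delta_rot": [0, 0, 0]},
    {"dp": [0, -0.16, 0.063], "delta_rot": [0, 0, 0]},
    {"dp": [0, -0.16, 0.063], "delta_rot": [0, 0, 0]},
    {"dp": [0, -0.16, 0.063], "delta_rot": [0, 0, 0]},
    {"dp": [0, -0.16, 0.063], "delta_rot": [0, 0, 0]}
  ]
}}

```text
clock: 7.1
eef_pos: [0.4468, 0.2322, 0.1472]
ee_rot: [-0.706, 0.0, 0.708, -0.0]
contact_force: [-0.3, 0.0, 0.2]
grip_width: 0.0342
```

Call:
{"op": "play_rows", "data": {
  "rows": [
    {"dp": [0, 0, 0], "delta_rot": [0, 0, 0]},
    {"dp": [0, 0, 0], "delta_rot": [0, 0, 0]},
    {"dp": [0, 0, 0], "delta_rot": [0, 0, 0]}
  ]
}}

```text
clock: 7.4
eef_pos: [0.4485, 0.2304, 0.1476]
ee_rot: [-0.707, 0.0, 0.708, -0.0]
contact_force: [-0.5, 0.1, -0.8]
grip_width: 0.0345
```

```bash
python3 - <<'E'
from h import *
status([.4495,.232,.0345],-90)
cal=ctrl.get_calibration('wrist');p,d=ctrl.snapshot('wrist')
q=p[...,::-1].copy()
u,v=proj(cal,[.4495,.232,.005]); cv2.circle(q,(int(u),int(v)),3,(0,255,0),-1)
cv2.imwrite('pics/w4.png',q)
E
```

```text
t 7.4 p [0.4485 0.2304 0.1476] yaw -89.97 xdown [-0.001 -0.001 -1.   ] w 0.0345 F [-0.5  0.1 -0.8] q [ 0.47  0.29  1.97 -0.    0.88  2.04]
dp units total (tool axes now) [ 0.566 -0.008 -0.006]
dp units in target-yaw frame [ 0.566 -0.008 -0.005]
rot units total [ 0.0001  0.0002 -0.0001] rows>= 1.0
```

View pics/w4.png

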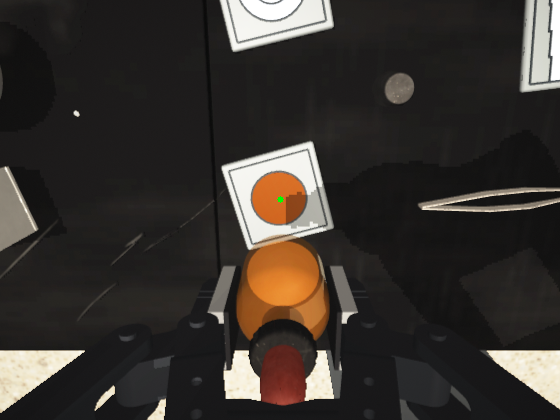

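Call:
{"op": "play_rows", "data": {
  "rows": [
    {"dp": [0.1, -0.008, -0.005], "delta_rot": [0, 0, 0]},
    {"dp": [0.12, 0, 0], "delta_rot": [0, 0, 0]},
    {"dp": [0.12, 0, 0], "delta_rot": [0, 0, 0]},
    {"dp": [0.1, 0, 0], "delta_rot": [0, 0, 0]},
    {"dp": [0.06, 0, 0], "delta_rot": [0, 0, 0]},
    {"dp": [0.03, 0, 0], "delta_rot": [0, 0, 0]},
    {"dp": [0.02, 0, 0], "delta_rot": [0, 0, 0]},
    {"dp": [0.01, 0, 0], "delta_rot": [0, 0, 0]},
    {"dp": [0, 0, 0], "delta_rot": [0, 0, 0]},
    {"dp": [0, 0, 0], "delta_rot": [0, 0, 0]}
  ]
}}

```text
clock: 8.45
eef_pos: [0.4505, 0.2328, 0.0368]
ee_rot: [0.707, 0.0, -0.707, -0.0]
contact_force: [-0.2, 0.4, -1.1]
grip_width: 0.0344
```

Call:
{"op": "play_rows", "data": {
  "rows": [
    {"dp": [0.005, 0, 0], "delta_rot": [0, 0, 0]},
    {"dp": [0.005, 0, 0], "delta_rot": [0, 0, 0]},
    {"dp": [0, 0, 0], "delta_rot": [0, 0, 0]}
  ]
}}

```text
clock: 8.75
eef_pos: [0.4501, 0.2326, 0.0343]
ee_rot: [0.707, 0.0, -0.707, 0.0]
contact_force: [-0.5, -0.7, -1.3]
grip_width: 0.0344
```

Call:
{"op": "play_rows", "data": {
  "rows": [
    {"dp": [0.005, 0, 0], "delta_rot": [0, 0, 0]},
    {"dp": [0, 0, 0], "delta_rot": [0, 0, 0]}
  ]
}}

```text
clock: 8.95
eef_pos: [0.4502, 0.2326, 0.0338]
ee_rot: [0.707, 0.0, -0.707, 0.0]
contact_force: [-1.9, -1.2, 9.6]
grip_width: 0.034
```

Call:
{"op": "play_rows", "data": {
  "rows": [
    {"dp": [0, 0, 0], "delta_rot": [0, 0, 0]},
    {"dp": [0, 0, 0], "delta_rot": [0, 0, 0]},
    {"dp": [0, 0, 0], "delta_rot": [0, 0, 0]},
    {"dp": [0, 0, 0], "delta_rot": [0, 0, 0]},
    {"dp": [0, 0, 0], "delta_rot": [0, 0, 0]},
    {"dp": [0, 0, 0], "delta_rot": [0, 0, 0]}
  ],
  "jaw": 100
}}

```text
clock: 9.55
eef_pos: [0.4501, 0.2325, 0.0332]
ee_rot: [-0.707, -0.0, 0.707, -0.0]
contact_force: [-0.1, 0.6, -0.0]
grip_width: 0.0855
```

Call:
{"op": "play_rows", "data": {
  "rows": [
    {"dp": [-0.05, 0, 0], "delta_rot": [0, 0, 0]},
    {"dp": [-0.15, 0, 0], "delta_rot": [0, 0, 0]},
    {"dp": [-0.2, 0, 0], "delta_rot": [0, 0, 0]},
    {"dp": [-0.2, 0, 0], "delta_rot": [0, 0, 0]},
    {"dp": [-0.2, 0, 0], "delta_rot": [0, 0, 0]},
    {"dp": [0, 0, 0], "delta_rot": [0, 0, 0]},
    {"dp": [0, 0, 0], "delta_rot": [0, 0, 0]}
  ]
}}

```text
clock: 10.25
eef_pos: [0.4506, 0.2328, 0.1947]
ee_rot: [0.708, 0.001, -0.706, -0.0]
contact_force: [-0.3, 0.1, -0.8]
grip_width: 0.0854
```

```bash
cat >> h.py <<'E'
def cloud(name,cal,p,d):
    vv,uu=np.mgrid[0:420,0:560]
    return np.stack([(uu-cal['cx'])/cal['fx']*d,(vv-cal['cy'])/cal['fy']*d,d],-1)@R.from_quat(cal['rotation']).as_matrix().T+cal['position']
def near(W,d,xy,rad,lo,hi):
    m=(d>0)&(np.hypot(W[...,0]-xy[0],W[...,1]-xy[1])<rad)&(W[...,2]>lo)&(W[...,2]<hi); X=W[m]
    if len(X)<5: print('few');return
    c,r=cv2.minEnclosingCircle((X[:,:2]*1000).astype(np.float32)); print('n',len(X),'mean',np.round(X.mean(0),4),'circ',np.round(c,1),round(r,1),'ztop',np.round(X[:,2].max(),3))
E
python3 - <<'E'
from h import *
status([.425,-.2865,.242],-90)
for n in ['wrist','top']:
    cal=ctrl.get_calibration(n);p,d=ctrl.snapshot(n);cv2.imwrite(f'pics/{n}5.png',p[...,::-1])
    W=cloud(n,cal,p,d); near(W,d,(.4495,.232),.03,.075,.1); near(W,d,(.4495,.232),.03,.03,.06)
E
```

```text
t 10.25 p [0.4506 0.2328 0.1947] yaw -89.98 xdown [ 0.002  0.001 -1.   ] w 0.0854 F [-0.3  0.1 -0.8] q [ 0.47  0.22  1.93 -0.    0.98  2.04]
dp units total (tool axes now) [-0.24   2.596  0.128]
dp units in target-yaw frame [-0.237  2.597  0.128]
rot units total [ 0.     -0.0004  0.0002] rows>= 1.0
n 318 mean [0.4524 0.2328 0.0851] circ [451.1 232.9] 6.4 ztop 0.089
n 1054 mean [0.458  0.2327 0.0448] circ [450.8 232.8] 18.1 ztop 0.051
few
n 71 mean [0.458  0.2249 0.0429] circ [449.2 230.2] 17.7 ztop 0.055
```

View pics/wrist5.png

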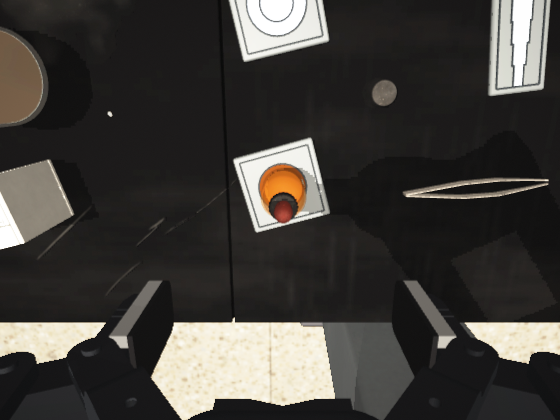

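```bash
python3 - <<'E'
from h import *
cal=ctrl.get_calibration('wrist')
p=cv2.imread('pics/wrist5.png').astype(int)
m=(p.min(-1)>90).astype(np.uint8); 
mm=np.zeros_like(m); mm[170:210,395:558]=m[170:210,395:558]
v,u=np.nonzero(mm); X=np.array([world(cal,a,b,.008)[:2] for a,b in zip(u,v)])
rc=cv2.minAreaRect((X*1000).astype(np.float32)); ev=np.linalg.svd(X-X.mean(0))[2][0]
print(len(u),X.mean(0),rc,np.degrees(np.arctan2(ev[1],ev[0])))
i,j=X[:,1].argmin(),X[:,1].argmax(); print(X[i],X[j],(X[i]+X[j])/2, np.degrees(np.arctan2(*(X[j]-X[i])[::-1])))
cv2.imwrite('pics/w5c.png',cv2.resize(p[160:220,390:560].astype(np.uint8),None,fx=4.5,fy=4.5,interpolation=2))
for r in ctrl.mark_of('wrist','tweezers'): print(r, world(cal,*r['uv'],0))
E
```

```text
1012 [0.44809485 0.07229467] ((448.35430908203125, 67.45325469970703), (16.274494171142578, 122.7701187133789), 4.9782609939575195) -85.57574519724997
[0.4560581 0.0065068] [0.44557717 0.12882885] [0.45081764 0.06766783] 94.8973156515556
{'uv': [476.6, 187.9], 'conf': 0.71} [0.44720819 0.06195465 0.        ]
```

View pics/w5c.png

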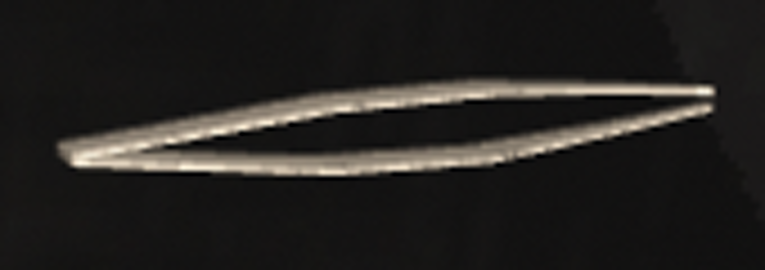

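Call:
{"op": "play_rows", "data": {
  "rows": [
    {"dp": [0, 0, 0], "delta_rot": [-0.022, 0, 0]},
    {"dp": [0, 0, 0], "delta_rot": [-0.022, 0, 0]},
    {"dp": [0, 0, 0], "delta_rot": [-0.022, 0, 0]},
    {"dp": [0, 0, 0], "delta_rot": [-0.022, 0, 0]},
    {"dp": [0, 0, 0], "delta_rot": [-0.022, 0, 0]},
    {"dp": [0, 0, 0], "delta_rot": [-0.022, 0, 0]},
    {"dp": [0, 0, 0], "delta_rot": [-0.022, 0, 0]},
    {"dp": [0, 0, 0], "delta_rot": [-0.022, 0, 0]},
    {"dp": [0, 0, 0], "delta_rot": [-0.022, 0, 0]},
    {"dp": [0, 0, 0], "delta_rot": [-0.022, 0, 0]},
    {"dp": [0, 0, 0], "delta_rot": [-0.022, 0, 0]},
    {"dp": [0, 0, 0], "delta_rot": [-0.022, 0, 0]}
  ]
}}

```text
clock: 11.6
eef_pos: [0.4493, 0.2321, 0.1917]
ee_rot: [0.475, 0.523, -0.477, 0.523]
contact_force: [0.0, 0.5, -0.5]
grip_width: 0.0851
```

```bash
python3 - <<'E'
from h import *
status([.4485,.067,.16],5)
E
```

```text
t 11.6 p [0.4493 0.2321 0.1917] yaw 5.38 xdown [-0.003 -0.001 -1.   ] w 0.0851 F [ 0.   0.5 -0.5] q [0.47 0.23 1.93 0.   0.98 0.38]
dp units total (tool axes now) [ 0.16  -0.081  0.822]
dp units in target-yaw frame [ 0.159 -0.076  0.822]
rot units total [0.0011 0.0002 0.0004] rows>= 1.0
```

Call:
{"op": "play_rows", "data": {
  "rows": [
    {"dp": [0, -0.016, 0.164], "delta_rot": [0, 0, 0]},
    {"dp": [0, -0.016, 0.164], "delta_rot": [0, 0, 0]},
    {"dp": [0, -0.016, 0.164], "delta_rot": [0, 0, 0]},
    {"dp": [0, -0.016, 0.164], "delta_rot": [0, 0, 0]},
    {"dp": [0.16, -0.016, 0.164], "delta_rot": [0, 0, 0]},
    {"dp": [0, 0, 0], "delta_rot": [0, 0, 0]},
    {"dp": [0, 0, 0], "delta_rot": [0, 0, 0]}
  ],
  "jaw": 50
}}

```text
clock: 12.3
eef_pos: [0.4476, 0.0672, 0.16]
ee_rot: [0.477, 0.522, -0.479, 0.52]
contact_force: [0.2, 0.1, -0.2]
grip_width: 0.0426
```

```bash
cat > tw.py <<'E'
from h import *
import sys
name,z=sys.argv[1],float(sys.argv[2])
status([.4485,.067,.0135],5)
cal=ctrl.get_calibration('wrist');p,d=ctrl.snapshot('wrist')
q=p[...,::-1].copy()
for P in ([.4485,.067,.008],):
    u,v=proj(cal,P); cv2.circle(q,(int(u),int(v)),3,(0,255,0),-1)
cv2.imwrite(f'pics/{name}.png',q); np.savez(f'pics/{name}.npz',p=p,d=d,**{k:cal[k] for k in cal})
E
python3 tw.py w6 .008
```

```text
t 12.3 p [0.4476 0.0672 0.16  ] yaw 4.94 xdown [-0.004 -0.    -1.   ] w 0.0426 F [ 0.2  0.1 -0.2] q [0.15 0.19 2.07 0.   0.88 0.06]
dp units total (tool axes now) [0.732 0.007 0.002]
dp units in target-yaw frame [0.732 0.005 0.002]
rot units total [-0.0002 -0.      0.0006] rows>= 1.0
```

View pics/w6.png

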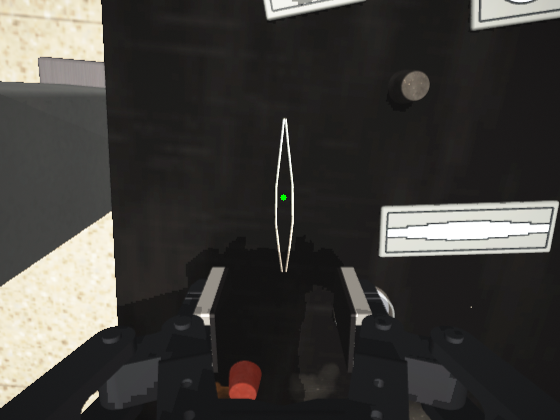

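```bash
python3 - <<'E'
from h import *
z=np.load('pics/w6.npz'); cal={k:z[k] for k in ['fx','fy','cx','cy','position','rotation']}; p=z['p'].astype(int)
m=(p.min(-1)>90)
v,u=np.nonzero(m[110:280,265:310]);u+=265;v+=110
X=np.array([world(cal,a,b,.008)[:2] for a,b in zip(u,v)])
i,j=X[:,1].argmin(),X[:,1].argmax(); print(X[i],X[j],(X[i]+X[j])/2,np.degrees(np.arctan2(*(X[j]-X[i])[::-1])),cv2.minAreaRect((X*1000).astype(np.float32)),X.mean(0))
v,u=np.nonzero(m[195:262,376:560]);u+=376;v+=195
k=(m[195:262,376:560]).astype(np.uint8); n,l,s,c=cv2.connectedComponentsWithStats(k); i=1+s[1:,4].argmax(); v,u=np.nonzero(l==i);u+=376;v+=195
X=np.array([world(cal,a,b,.005)[:2] for a,b in zip(u,v)]);print(cv2.minAreaRect((X*1000).astype(np.float32)))
E
```

```text
[0.45196457 0.00483201] [0.44521055 0.12703907] [0.44858756 0.06593554] 93.16334720472365 ((449.2375793457031, 65.98771667480469), (14.219051361083984, 122.35565948486328), 4.589122295379639) [0.44870878 0.07142528]
((596.9736328125, 53.12242889404297), (139.15280151367188, 43.887088775634766), 6.872904300689697)
```

Call:
{"op": "play_rows", "data": {
  "rows": [
    {"dp": [0.15, 0.007, 0.005], "delta_rot": [0, 0, 0]},
    {"dp": [0.15, 0, 0], "delta_rot": [0, 0, 0]},
    {"dp": [0.15, 0, 0], "delta_rot": [0, 0, 0]},
    {"dp": [0.13, 0, 0], "delta_rot": [0, 0, 0]},
    {"dp": [0.08, 0, 0], "delta_rot": [0, 0, 0]},
    {"dp": [0.04, 0, 0], "delta_rot": [0, 0, 0]},
    {"dp": [0.02, 0, 0], "delta_rot": [0, 0, 0]},
    {"dp": [0, 0, 0], "delta_rot": [0, 0, 0]},
    {"dp": [0, 0, 0], "delta_rot": [0, 0, 0]}
  ]
}}

```text
clock: 13.25
eef_pos: [0.4508, 0.0672, 0.018]
ee_rot: [0.478, 0.521, -0.477, 0.522]
contact_force: [-0.4, -0.6, -0.2]
grip_width: 0.0427
```

```bash
python3 tw.py w7 .008
```

```text
t 13.25 p [0.4508 0.0672 0.018 ] yaw 5.07 xdown [ 0.001  0.    -1.   ] w 0.0427 F [-0.4 -0.6 -0.2] q [0.14 0.46 2.14 0.   0.54 0.06]
dp units total (tool axes now) [ 0.023 -0.012  0.   ]
dp units in target-yaw frame [ 0.023 -0.012  0.   ]
rot units total [ 0.0002 -0.     -0.0002] rows>= 1.0
```

View pics/w7.png

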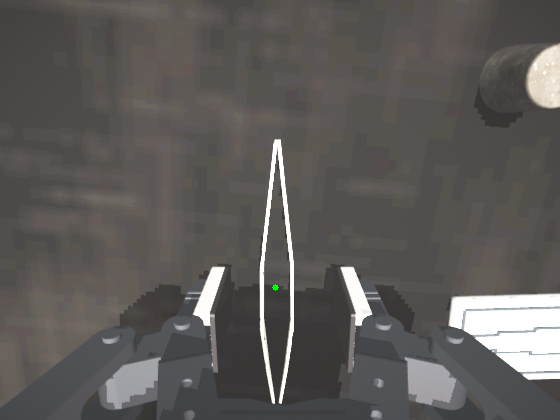

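Call:
{"op": "play_rows", "data": {
  "rows": [
    {"dp": [0.02, -0.006, 0.004], "delta_rot": [0, 0, 0]},
    {"dp": [0, 0, 0], "delta_rot": [0, 0, 0]},
    {"dp": [0, 0, 0], "delta_rot": [0, 0, 0]},
    {"dp": [0, 0, 0], "delta_rot": [0, 0, 0]}
  ],
  "jaw": 22,
  "force": 25
}}

```text
clock: 13.7
eef_pos: [0.4491, 0.066, 0.0134]
ee_rot: [0.478, 0.521, -0.477, 0.522]
contact_force: [0.1, 0.1, -0.3]
grip_width: 0.0185
```

Call:
{"op": "play_rows", "data": {
  "rows": [
    {"dp": [0, 0, 0], "delta_rot": [0, 0, 0]},
    {"dp": [0, 0, 0], "delta_rot": [0, 0, 0]},
    {"dp": [0, 0, 0], "delta_rot": [0, 0, 0]},
    {"dp": [0, 0, 0], "delta_rot": [0, 0, 0]}
  ],
  "jaw": 5
}}

```text
clock: 14.1
eef_pos: [0.4491, 0.066, 0.0134]
ee_rot: [0.477, 0.522, -0.477, 0.522]
contact_force: [-1.4, -0.3, 5.0]
grip_width: 0.0128
```

```bash
python3 tw.py w8 .008
```

```text
t 14.1 p [0.4491 0.066  0.0134] yaw 5.06 xdown [ 0. -0. -1.] w 0.0128 F [-1.4 -0.3  5. ] q [ 0.14  0.47  2.15 -0.    0.53  0.05]
dp units total (tool axes now) [-0.    -0.002 -0.005]
dp units in target-yaw frame [-0.    -0.002 -0.005]
rot units total [ 0.0002  0.     -0.    ] rows>= 1.0
```

View pics/w8.png

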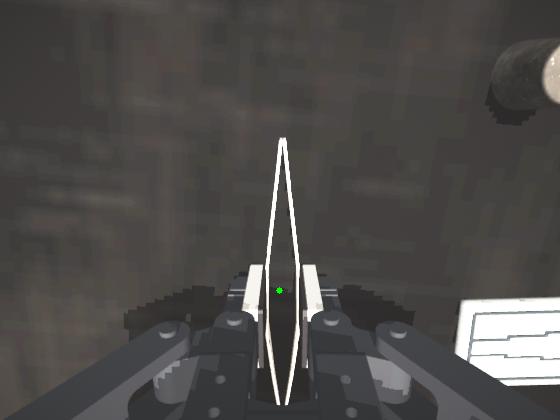

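Call:
{"op": "play_rows", "data": {
  "rows": [
    {"dp": [-0.05, 0, 0], "delta_rot": [0, 0, 0]},
    {"dp": [-0.1, 0, 0], "delta_rot": [0, 0, 0]},
    {"dp": [-0.15, 0, 0], "delta_rot": [0, 0, 0]},
    {"dp": [-0.15, 0, 0], "delta_rot": [0, 0, 0]},
    {"dp": [-0.1, 0, 0], "delta_rot": [0, 0, 0]},
    {"dp": [0, 0, 0], "delta_rot": [0, 0, 0]}
  ]
}}

```text
clock: 14.75
eef_pos: [0.4508, 0.0663, 0.1262]
ee_rot: [0.479, 0.52, -0.476, 0.523]
contact_force: [-0.2, -0.2, -0.6]
grip_width: 0.013
```

Call:
{"op": "play_rows", "data": {
  "rows": [
    {"dp": [0, 0, 0], "delta_rot": [0.0204, 0, 0]},
    {"dp": [0, 0, 0], "delta_rot": [0.0204, 0, 0]},
    {"dp": [0, 0, 0], "delta_rot": [0.0204, 0, 0]},
    {"dp": [0, 0, 0], "delta_rot": [0.0204, 0, 0]},
    {"dp": [0, 0, 0], "delta_rot": [0.0204, 0, 0]},
    {"dp": [0, 0, 0], "delta_rot": [0.0204, 0, 0]},
    {"dp": [0, 0, 0], "delta_rot": [0.0204, 0, 0]},
    {"dp": [0, 0, 0], "delta_rot": [0.0204, 0, 0]},
    {"dp": [0, 0, 0], "delta_rot": [0.0204, 0, 0]},
    {"dp": [0, 0, 0], "delta_rot": [0.0204, 0, 0]},
    {"dp": [0, 0, 0], "delta_rot": [0.0204, 0, 0]},
    {"dp": [0, 0, 0], "delta_rot": [0.0204, 0, 0]}
  ]
}}

```text
clock: 15.95
eef_pos: [0.4484, 0.066, 0.1226]
ee_rot: [-0.705, -0.041, 0.706, -0.041]
contact_force: [0.6, -0.1, 0.3]
grip_width: 0.0128
```

```bash
python3 - <<'E'
from h import *
status([.597,.052,.12],-83)
p,d=ctrl.snapshot('wrist');cv2.imwrite('pics/w9.png',p[...,::-1])
E
```

```text
t 15.95 p [0.4484 0.066  0.1226] yaw -83.38 xdown [-0.001 -0.    -1.   ] w 0.0128 F [ 0.6 -0.1  0.3] q [0.14 0.26 2.1  0.   0.79 1.6 ]
dp units total (tool axes now) [ 0.012  0.155 -0.73 ]
dp units in target-yaw frame [ 0.013  0.16  -0.729]
rot units total [-0.001   0.0002  0.    ] rows>= 1.0
```

View pics/w9.png

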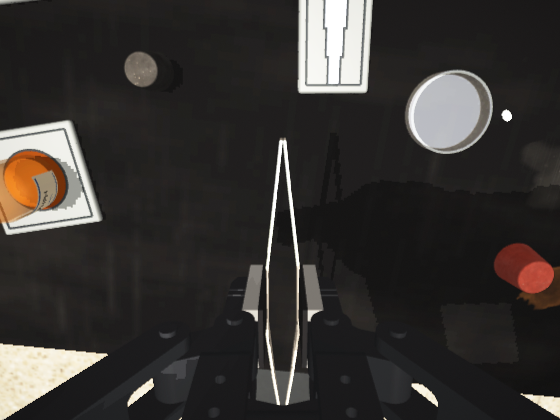

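Call:
{"op": "play_rows", "data": {
  "rows": [
    {"dp": [0, 0.031, -0.146], "delta_rot": [0, 0, 0]},
    {"dp": [0, 0.031, -0.146], "delta_rot": [0, 0, 0]},
    {"dp": [0, 0.031, -0.146], "delta_rot": [0, 0, 0]},
    {"dp": [0, 0.031, -0.146], "delta_rot": [0, 0, 0]},
    {"dp": [0, 0.031, -0.146], "delta_rot": [0, 0, 0]},
    {"dp": [0, 0, 0], "delta_rot": [0, 0, 0]},
    {"dp": [0, 0, 0], "delta_rot": [0, 0, 0]}
  ]
}}

```text
clock: 16.7
eef_pos: [0.5971, 0.0528, 0.1223]
ee_rot: [-0.705, -0.043, 0.706, -0.043]
contact_force: [-0.9, -0.6, -0.5]
grip_width: 0.0128
```

```bash
python3 - <<'E'
from h import *
status([.597,.052,.0195],-83)
p,d=ctrl.snapshot('wrist');cv2.imwrite('pics/w10.png',p[...,::-1])
E
```

```text
t 16.7 p [0.5971 0.0528 0.1223] yaw -82.99 xdown [-0.002 -0.    -1.   ] w 0.0128 F [-0.9 -0.6 -0.5] q [0.09 0.45 1.79 0.   0.91 1.53]
dp units total (tool axes now) [ 0.514  0.004 -0.   ]
dp units in target-yaw frame [0.514 0.004 0.001]
rot units total [0.     0.0003 0.    ] rows>= 1.0
```

View pics/w10.png

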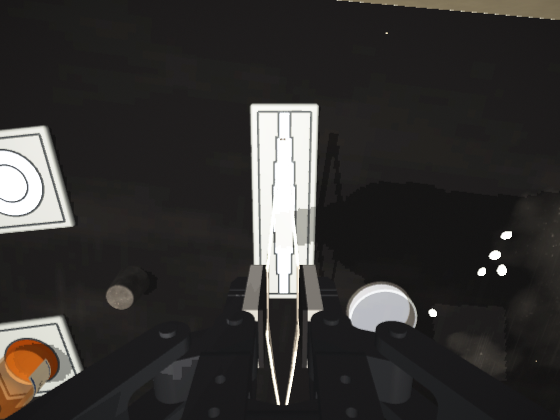

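Call:
{"op": "play_rows", "data": {
  "rows": [
    {"dp": [0.1, 0.002, 0], "delta_rot": [0, 0, 0]},
    {"dp": [0.12, 0, 0], "delta_rot": [0, 0, 0]},
    {"dp": [0.12, 0, 0], "delta_rot": [0, 0, 0]},
    {"dp": [0.08, 0, 0], "delta_rot": [0, 0, 0]},
    {"dp": [0.05, 0, 0], "delta_rot": [0, 0, 0]},
    {"dp": [0.02, 0, 0], "delta_rot": [0, 0, 0]},
    {"dp": [0.01, 0, 0], "delta_rot": [0, 0, 0]},
    {"dp": [0.006, 0, 0], "delta_rot": [0, 0, 0]},
    {"dp": [0, 0, 0], "delta_rot": [0, 0, 0]},
    {"dp": [0, 0, 0], "delta_rot": [0, 0, 0]}
  ]
}}

```text
clock: 17.75
eef_pos: [0.5981, 0.0525, 0.0227]
ee_rot: [0.706, 0.043, -0.705, 0.043]
contact_force: [-0.8, -0.6, -0.1]
grip_width: 0.0126
```

Call:
{"op": "play_rows", "data": {
  "rows": [
    {"dp": [0.01, 0, 0.004], "delta_rot": [0, 0, 0]},
    {"dp": [0.006, 0, 0], "delta_rot": [0, 0, 0]},
    {"dp": [0, 0, 0], "delta_rot": [0, 0, 0]},
    {"dp": [0, 0, 0], "delta_rot": [0, 0, 0]}
  ]
}}

```text
clock: 18.15
eef_pos: [0.5969, 0.0523, 0.0189]
ee_rot: [-0.706, -0.043, 0.706, -0.043]
contact_force: [-0.9, -0.1, -0.5]
grip_width: 0.0128
```

Call:
{"op": "play_rows", "data": {
  "rows": [
    {"dp": [0.003, 0, 0], "delta_rot": [0, 0, 0]},
    {"dp": [0, 0, 0], "delta_rot": [0, 0, 0]}
  ]
}}

```text
clock: 18.35
eef_pos: [0.597, 0.0524, 0.0185]
ee_rot: [0.706, 0.043, -0.706, 0.043]
contact_force: [-0.8, -0.9, 3.4]
grip_width: 0.013
```

Call:
{"op": "play_rows", "data": {
  "rows": [
    {"dp": [0, 0, 0], "delta_rot": [0, 0, 0]},
    {"dp": [0, 0, 0], "delta_rot": [0, 0, 0]},
    {"dp": [0, 0, 0], "delta_rot": [0, 0, 0]},
    {"dp": [0, 0, 0], "delta_rot": [0, 0, 0]},
    {"dp": [0, 0, 0], "delta_rot": [0, 0, 0]}
  ],
  "jaw": 50
}}

```text
clock: 18.85
eef_pos: [0.5969, 0.0524, 0.0182]
ee_rot: [-0.706, -0.043, 0.706, -0.043]
contact_force: [-0.4, 0.4, 0.5]
grip_width: 0.043
```

Call:
{"op": "play_rows", "data": {
  "rows": [
    {"dp": [-0.05, 0, 0], "delta_rot": [0, 0, 0]},
    {"dp": [-0.15, 0, 0], "delta_rot": [0, 0, 0]},
    {"dp": [-0.2, 0, 0], "delta_rot": [0, 0, 0]},
    {"dp": [-0.2, 0, 0], "delta_rot": [0, 0, 0]},
    {"dp": [-0.2, 0, 0], "delta_rot": [0, 0, 0]},
    {"dp": [-0.1, 0, 0], "delta_rot": [0, 0, 0]},
    {"dp": [0, 0, 0], "delta_rot": [0, 0, 0]},
    {"dp": [0, 0, 0], "delta_rot": [0, 0, 0]}
  ]
}}

```text
clock: 19.65
eef_pos: [0.5968, 0.0524, 0.1988]
ee_rot: [0.706, 0.043, -0.705, 0.043]
contact_force: [-0.4, 0.1, -0.5]
grip_width: 0.0433
```

```bash
python3 - <<'E'
from h import *
status([.4266,-.108,.2],-83)
cal=ctrl.get_calibration('wrist');p,d=ctrl.snapshot('wrist');cv2.imwrite('pics/w11.png',p[...,::-1])
W=cloud('w',cal,p,d); near(W,d,(.597,.052),.075,.0115,.03)
E
```

```text
t 19.65 p [0.5968 0.0524 0.1988] yaw -83.07 xdown [ 0.001  0.    -1.   ] w 0.0433 F [-0.4  0.1 -0.5] q [0.08 0.36 1.73 0.   1.05 1.53]
dp units total (tool axes now) [-0.007  0.693  0.942]
dp units in target-yaw frame [-0.006  0.692  0.943]
rot units total [-0.0002 -0.0001 -0.    ] rows>= 1.0
n 229 mean [0.6164 0.055  0.0134] circ [612.5  57. ] 44.7 ztop 0.016
```

View pics/w11.png

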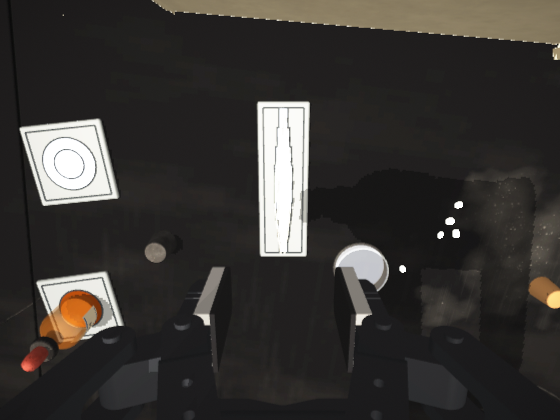

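Call:
{"op": "play_rows", "data": {
  "rows": [
    {"dp": [0, 0.1, 0.135], "delta_rot": [0, 0, 0]},
    {"dp": [0, 0.1, 0.135], "delta_rot": [0, 0, 0]},
    {"dp": [0, 0.1, 0.135], "delta_rot": [0, 0, 0]},
    {"dp": [0, 0.1, 0.135], "delta_rot": [0, 0, 0]},
    {"dp": [0, 0.1, 0.135], "delta_rot": [0, 0, 0]},
    {"dp": [0, 0.1, 0.135], "delta_rot": [0, 0, 0]},
    {"dp": [0.2, 0.093, 0.133], "delta_rot": [0, 0, 0]},
    {"dp": [0, 0, 0], "delta_rot": [0, 0, 0]},
    {"dp": [0, 0, 0], "delta_rot": [0, 0, 0]}
  ],
  "jaw": 65
}}

```text
clock: 20.6
eef_pos: [0.4257, -0.1074, 0.1581]
ee_rot: [-0.705, -0.043, 0.707, -0.042]
contact_force: [0.8, -0.1, 0.0]
grip_width: 0.0553
```

```bash
python3 - <<'E'
from h import *
p=cv2.imread('pics/w11.png'); cv2.imwrite('pics/w11c.png',cv2.resize(p[95:265,245:325],None,fx=3.5,fy=3.5,interpolation=2))
status([.4266,-.108,.02],-83)
cal=ctrl.get_calibration('wrist');p,d=ctrl.snapshot('wrist');cv2.imwrite('pics/w12.png',p[...,::-1])
W=cloud('w',cal,p,d); near(W,d,(.4266,-.108),.03,.010,.04); near(W,d,(.4266,-.108),.03,.022,.04)
E
```

```text
t 20.6 p [ 0.4257 -0.1074  0.1581] yaw -83.17 xdown [-0.003  0.001 -1.   ] w 0.0553 F [ 0.8 -0.1  0. ] q [-0.25  0.18  2.09  0.    0.87  1.2 ]
dp units total (tool axes now) [ 0.69   0.005 -0.006]
dp units in target-yaw frame [ 0.69   0.004 -0.004]
rot units total [-0.0005  0.0005  0.0002] rows>= 1.0
n 1115 mean [ 0.4301 -0.1066  0.0231] circ [ 428.6 -106.6] 13.7 ztop 0.027
n 894 mean [ 0.4284 -0.1068  0.0248] circ [ 427.9 -106.9] 12.5 ztop 0.027
```

View pics/w12.png

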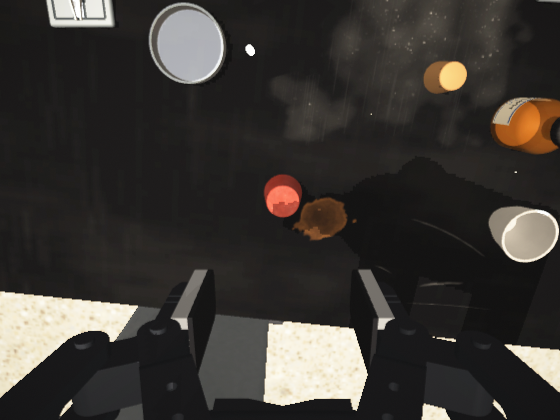

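View pics/w11c.png

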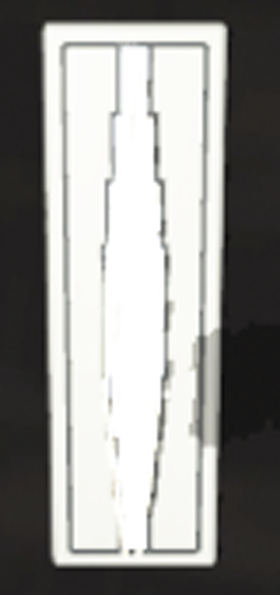

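Call:
{"op": "play_rows", "data": {
  "rows": [
    {"dp": [0.15, 0.002, -0.008], "delta_rot": [0, 0, 0]},
    {"dp": [0.15, 0, 0], "delta_rot": [0, 0, 0]},
    {"dp": [0.15, 0, 0], "delta_rot": [0, 0, 0]},
    {"dp": [0.12, 0, 0], "delta_rot": [0, 0, 0]},
    {"dp": [0.08, 0, 0], "delta_rot": [0, 0, 0]},
    {"dp": [0.04, 0, 0], "delta_rot": [0, 0, 0]},
    {"dp": [0.02, 0, 0], "delta_rot": [0, 0, 0]},
    {"dp": [0, 0, 0], "delta_rot": [0, 0, 0]},
    {"dp": [0, 0, 0], "delta_rot": [0, 0, 0]}
  ]
}}

```text
clock: 21.55
eef_pos: [0.4295, -0.1076, 0.0181]
ee_rot: [0.706, 0.043, -0.705, 0.043]
contact_force: [0.1, -0.8, -0.4]
grip_width: 0.0556
```

```bash
python3 - <<'E'
from h import *
status([.4275,-.107,.0145],-83)
p,d=ctrl.snapshot('wrist');cv2.imwrite('pics/w13.png',p[...,::-1])
E
```

```text
t 21.55 p [ 0.4295 -0.1076  0.0181] yaw -83.06 xdown [ 0.001 -0.    -1.   ] w 0.0556 F [ 0.1 -0.8 -0.4] q [-0.25  0.45  2.17  0.    0.52  1.2 ]
dp units total (tool axes now) [ 0.018 -0.004  0.01 ]
dp units in target-yaw frame [ 0.018 -0.004  0.01 ]
rot units total [-0.0002 -0.0002 -0.0001] rows>= 1.0
```

View pics/w13.png

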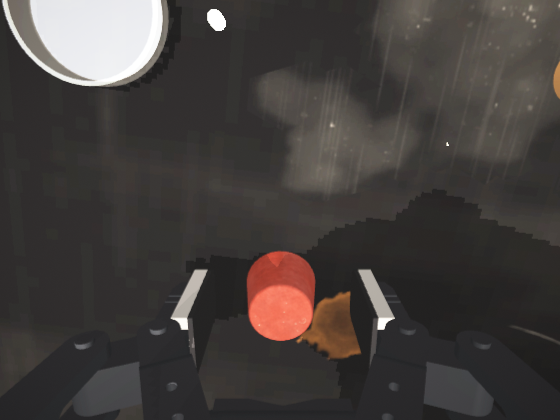

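Call:
{"op": "play_rows", "data": {
  "rows": [
    {"dp": [0.015, -0.003, 0.008], "delta_rot": [0, 0, 0]},
    {"dp": [0, 0, 0], "delta_rot": [0, 0, 0]},
    {"dp": [0, 0, 0], "delta_rot": [0, 0, 0]},
    {"dp": [0, 0, 0], "delta_rot": [0, 0, 0]},
    {"dp": [0, 0, 0], "delta_rot": [0, 0, 0]},
    {"dp": [0, 0, 0], "delta_rot": [0, 0, 0]},
    {"dp": [0, 0, 0], "delta_rot": [0, 0, 0]},
    {"dp": [0, 0, 0], "delta_rot": [0, 0, 0]}
  ],
  "jaw": 20,
  "force": 25
}}

```text
clock: 22.4
eef_pos: [0.427, -0.1071, 0.0147]
ee_rot: [-0.706, -0.043, 0.706, -0.043]
contact_force: [-2.1, -0.4, 6.1]
grip_width: 0.0272
```

Call:
{"op": "play_rows", "data": {
  "rows": [
    {"dp": [-0.05, 0, 0], "delta_rot": [0, 0, 0]},
    {"dp": [-0.1, 0, 0], "delta_rot": [0, 0, 0]},
    {"dp": [-0.15, 0, 0], "delta_rot": [0, 0, 0]},
    {"dp": [-0.2, 0, 0], "delta_rot": [0, 0, 0]},
    {"dp": [-0.2, 0, 0], "delta_rot": [0, 0, 0]},
    {"dp": [-0.1, 0, 0], "delta_rot": [0, 0, 0]},
    {"dp": [0, 0, 0], "delta_rot": [0, 0, 0]}
  ]
}}

```text
clock: 23.1
eef_pos: [0.429, -0.1076, 0.178]
ee_rot: [0.708, 0.042, -0.704, 0.043]
contact_force: [-0.6, 0.1, 0.1]
grip_width: 0.0269
```

```bash
python3 - <<'E'
from h import *
status([.6184,-.293,.165],-83)
p,d=ctrl.snapshot('wrist');cv2.imwrite('pics/w14.png',p[...,::-1])
E
```

```text
t 23.1 p [ 0.429  -0.1076  0.178 ] yaw -83.08 xdown [ 0.006 -0.002 -1.   ] w 0.0269 F [-0.6  0.1  0.1] q [-0.25  0.15  2.08  0.    0.91  1.2 ]
dp units total (tool axes now) [ 0.072  1.034 -0.828]
dp units in target-yaw frame [ 0.065  1.035 -0.827]
rot units total [-0.0002 -0.001  -0.0004] rows>= 1.0
```

View pics/w14.png

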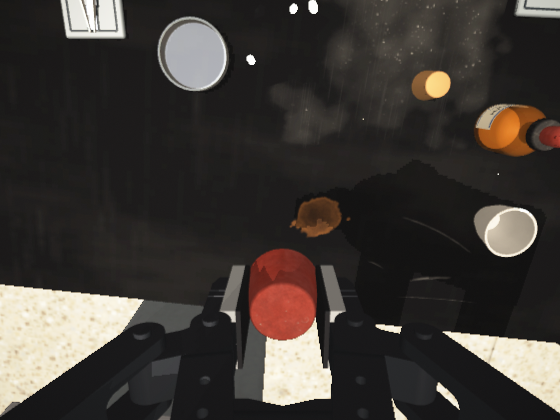

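Call:
{"op": "play_rows", "data": {
  "rows": [
    {"dp": [0, 0.129, -0.103], "delta_rot": [0, 0, 0]},
    {"dp": [0, 0.129, -0.103], "delta_rot": [0, 0, 0]},
    {"dp": [0, 0.129, -0.103], "delta_rot": [0, 0, 0]},
    {"dp": [0, 0.129, -0.103], "delta_rot": [0, 0, 0]},
    {"dp": [0, 0.129, -0.103], "delta_rot": [0, 0, 0]},
    {"dp": [0, 0.129, -0.103], "delta_rot": [0, 0, 0]},
    {"dp": [0, 0.129, -0.103], "delta_rot": [0, 0, 0]},
    {"dp": [0, 0.129, -0.103], "delta_rot": [0, 0, 0]},
    {"dp": [0, 0, 0], "delta_rot": [0, 0, 0]},
    {"dp": [0, 0, 0], "delta_rot": [0, 0, 0]}
  ]
}}

```text
clock: 24.15
eef_pos: [0.6146, -0.2919, 0.1723]
ee_rot: [-0.705, -0.043, 0.707, -0.042]
contact_force: [-0.7, 0.6, -1.0]
grip_width: 0.0269
```

```bash
python3 - <<'E'
from h import *
status([.6184,-.293,.0205],-83)
cal=ctrl.get_calibration('wrist');p,d=ctrl.snapshot('wrist');q=p[...,::-1].copy()
u,v=proj(cal,[.6184,-.293,.005]); cv2.circle(q,(int(u),int(v)),3,(0,255,0),-1)
cv2.imwrite('pics/w15.png',q)
W=cloud('w',cal,p,d)
m=(p[...,0].astype(int)-p[...,2]>100)&(np.hypot(W[...,0]-.618,W[...,1]+.293)<.03)&(W[...,2]<.02); print(W[m].mean(0))
E
```

```text
t 24.15 p [ 0.6146 -0.2919  0.1723] yaw -83.11 xdown [-0.003  0.002 -1.   ] w 0.0269 F [-0.7  0.6 -1. ] q [-0.45  0.51  1.56  0.    1.08  1.  ]
dp units total (tool axes now) [ 0.759  0.009 -0.02 ]
dp units in target-yaw frame [ 0.759  0.008 -0.018]
rot units total [-0.0003  0.0004  0.0003] rows>= 1.0
[ 0.61899054 -0.29239776  0.00443447]
```

View pics/w15.png

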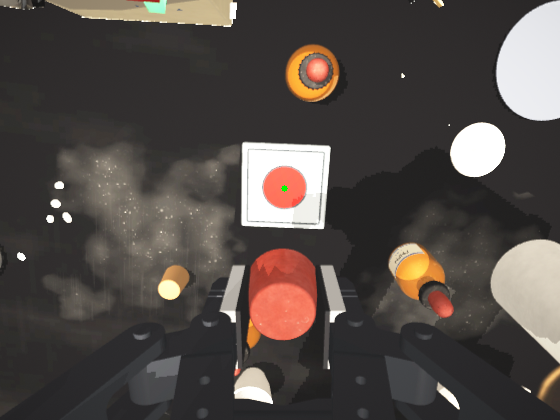

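Call:
{"op": "play_rows", "data": {
  "rows": [
    {"dp": [0.12, 0.008, -0.018], "delta_rot": [0, 0, 0]},
    {"dp": [0.12, 0, 0], "delta_rot": [0, 0, 0]},
    {"dp": [0.12, 0, 0], "delta_rot": [0, 0, 0]},
    {"dp": [0.12, 0, 0], "delta_rot": [0, 0, 0]},
    {"dp": [0.12, 0, 0], "delta_rot": [0, 0, 0]},
    {"dp": [0.08, 0, 0], "delta_rot": [0, 0, 0]},
    {"dp": [0.04, 0, 0], "delta_rot": [0, 0, 0]},
    {"dp": [0.02, 0, 0], "delta_rot": [0, 0, 0]},
    {"dp": [0, 0, 0], "delta_rot": [0, 0, 0]},
    {"dp": [0, 0, 0], "delta_rot": [0, 0, 0]}
  ]
}}

```text
clock: 25.2
eef_pos: [0.62, -0.2936, 0.0275]
ee_rot: [0.706, 0.042, -0.705, 0.043]
contact_force: [-0.1, 0.0, 0.4]
grip_width: 0.0262
```

Call:
{"op": "play_rows", "data": {
  "rows": [
    {"dp": [0.02, 0, 0.005], "delta_rot": [0, 0, 0]},
    {"dp": [0.01, 0, 0], "delta_rot": [0, 0, 0]},
    {"dp": [0, 0, 0], "delta_rot": [0, 0, 0]},
    {"dp": [0, 0, 0], "delta_rot": [0, 0, 0]}
  ]
}}

```text
clock: 25.6
eef_pos: [0.6184, -0.2934, 0.0205]
ee_rot: [-0.706, -0.043, 0.706, -0.043]
contact_force: [0.3, 0.8, -0.4]
grip_width: 0.0271
```

Call:
{"op": "play_rows", "data": {
  "rows": [
    {"dp": [0.005, 0, 0], "delta_rot": [0, 0, 0]},
    {"dp": [0, 0, 0], "delta_rot": [0, 0, 0]},
    {"dp": [0, 0, 0], "delta_rot": [0, 0, 0]}
  ]
}}

```text
clock: 25.9
eef_pos: [0.6186, -0.2935, 0.0199]
ee_rot: [0.706, 0.043, -0.706, 0.043]
contact_force: [-1.5, 1.0, 3.9]
grip_width: 0.0269
```

Call:
{"op": "play_rows", "data": {
  "rows": [
    {"dp": [0, 0, 0], "delta_rot": [0, 0, 0]},
    {"dp": [0, 0, 0], "delta_rot": [0, 0, 0]},
    {"dp": [0, 0, 0], "delta_rot": [0, 0, 0]},
    {"dp": [0, 0, 0], "delta_rot": [0, 0, 0]},
    {"dp": [0, 0, 0], "delta_rot": [0, 0, 0]}
  ],
  "jaw": 65
}}

```text
clock: 26.4
eef_pos: [0.6183, -0.2934, 0.0193]
ee_rot: [-0.706, -0.043, 0.706, -0.043]
contact_force: [-0.7, 0.8, -0.5]
grip_width: 0.0554
```

Call:
{"op": "play_rows", "data": {
  "rows": [
    {"dp": [-0.05, 0, 0], "delta_rot": [0, 0, 0]},
    {"dp": [-0.15, 0, 0], "delta_rot": [0, 0, 0]},
    {"dp": [-0.2, 0, 0], "delta_rot": [0, 0, 0]},
    {"dp": [-0.2, 0, 0], "delta_rot": [0, 0, 0]},
    {"dp": [-0.2, 0, 0], "delta_rot": [0, 0, 0]},
    {"dp": [0, 0, 0], "delta_rot": [0, 0, 0]},
    {"dp": [0, 0, 0], "delta_rot": [0, 0, 0]}
  ]
}}

```text
clock: 27.1
eef_pos: [0.6189, -0.2937, 0.1814]
ee_rot: [0.707, 0.042, -0.705, 0.043]
contact_force: [0.2, -0.4, -0.6]
grip_width: 0.0555
```

```bash
python3 - <<'E'
from h import *
status([.425,-.2865,.18],-83)
cal=ctrl.get_calibration('wrist');p,d=ctrl.snapshot('wrist');q=p[...,::-1].copy()
cv2.imwrite('pics/w16.png',q)
W=cloud('w',cal,p,d)
near(W,d,(.618,-.293),.03,.026,.05)
E
```

```text
t 27.1 p [ 0.6189 -0.2937  0.1814] yaw -83.07 xdown [ 0.003 -0.001 -1.   ] w 0.0555 F [ 0.2 -0.4 -0.6] q [-0.45  0.5   1.55  0.    1.09  1.  ]
dp units total (tool axes now) [ 0.004 -0.153  0.958]
dp units in target-yaw frame [ 0.007 -0.154  0.958]
rot units total [-0.0002 -0.0004 -0.0002] rows>= 1.0
n 803 mean [ 0.6202 -0.2931  0.0297] circ [ 619.7 -293.4] 12.7 ztop 0.032
```

View pics/w16.png

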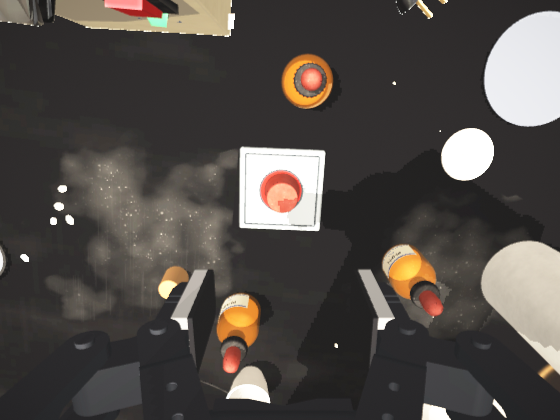

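Call:
{"op": "play_rows", "data": {
  "rows": [
    {"dp": [0, -0.022, 0.137], "delta_rot": [0, 0, 0]},
    {"dp": [0, -0.022, 0.137], "delta_rot": [0, 0, 0]},
    {"dp": [0, -0.022, 0.137], "delta_rot": [0, 0, 0]},
    {"dp": [0, -0.022, 0.137], "delta_rot": [0, 0, 0]},
    {"dp": [0, -0.022, 0.137], "delta_rot": [0, 0, 0]},
    {"dp": [0, -0.022, 0.137], "delta_rot": [0, 0, 0]},
    {"dp": [0, -0.022, 0.137], "delta_rot": [0, 0, 0]},
    {"dp": [0, 0, 0], "delta_rot": [0, 0, 0]},
    {"dp": [0, 0, 0], "delta_rot": [0, 0, 0]}
  ],
  "jaw": 80
}}

```text
clock: 28.05
eef_pos: [0.4237, -0.2858, 0.1787]
ee_rot: [-0.705, -0.043, 0.706, -0.042]
contact_force: [0.3, -0.4, 0.0]
grip_width: 0.0685
```

```bash
python3 - <<'E'
from h import *
status([.425,-.2865,.02],-83)
cal=ctrl.get_calibration('wrist');p,d=ctrl.snapshot('wrist');q=p[...,::-1].copy()
u,v=proj(cal,[.425,-.2865,.036]); cv2.circle(q,(int(u),int(v)),3,(0,255,0),-1)
cv2.imwrite('pics/w17.png',q)
W=cloud('w',cal,p,d)
near(W,d,(.425,-.2865),.03,.031,.05);near(W,d,(.425,-.2865),.03,.012,.05)
E
```

```text
t 28.05 p [ 0.4237 -0.2858  0.1787] yaw -83.12 xdown [-0.001  0.001 -1.   ] w 0.0685 F [ 0.3 -0.4  0. ] q [-0.6   0.25  1.93  0.    0.96  0.85]
dp units total (tool axes now) [ 0.793  0.005 -0.007]
dp units in target-yaw frame [ 0.793  0.004 -0.006]
rot units total [-0.0003  0.0001  0.0002] rows>= 1.0
n 528 mean [ 0.4233 -0.286   0.0343] circ [ 425.8 -285.4] 20.1 ztop 0.036
n 1297 mean [ 0.4204 -0.2862  0.0264] circ [ 425.8 -285.4] 20.1 ztop 0.036
```

View pics/w17.png

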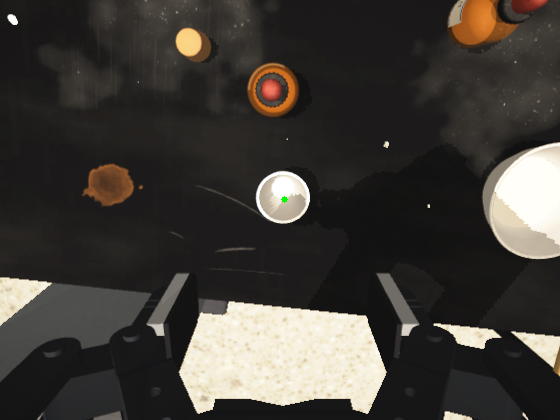

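Call:
{"op": "play_rows", "data": {
  "rows": [
    {"dp": [0.12, 0, -0.011], "delta_rot": [0, 0, 0]},
    {"dp": [0.15, 0, 0], "delta_rot": [0, 0, 0]},
    {"dp": [0.15, 0, 0], "delta_rot": [0, 0, 0]},
    {"dp": [0.15, 0, 0], "delta_rot": [0, 0, 0]},
    {"dp": [0.1, 0, 0], "delta_rot": [0, 0, 0]},
    {"dp": [0.06, 0, 0], "delta_rot": [0, 0, 0]},
    {"dp": [0.05, 0, 0], "delta_rot": [0, 0, 0]},
    {"dp": [0, 0, 0], "delta_rot": [0, 0, 0]},
    {"dp": [0, 0, 0], "delta_rot": [0, 0, 0]}
  ]
}}

```text
clock: 29.0
eef_pos: [0.427, -0.286, 0.0239]
ee_rot: [0.706, 0.043, -0.706, 0.043]
contact_force: [-0.3, 0.5, 0.0]
grip_width: 0.0682
```

```bash
python3 - <<'E'
from h import *
status([.4258,-.2855,.0205],-83)
p,d=ctrl.snapshot('wrist');cv2.imwrite('pics/w18.png',p[...,::-1])
E
```

```text
t 29.0 p [ 0.427  -0.286   0.0239] yaw -83.06 xdown [ 0.001 -0.    -1.   ] w 0.0682 F [-0.3  0.5  0. ] q [-0.59  0.5   2.02  0.    0.62  0.86]
dp units total (tool axes now) [ 0.017 -0.003  0.006]
dp units in target-yaw frame [ 0.017 -0.003  0.006]
rot units total [-0.0002 -0.0001 -0.0001] rows>= 1.0
```

View pics/w18.png

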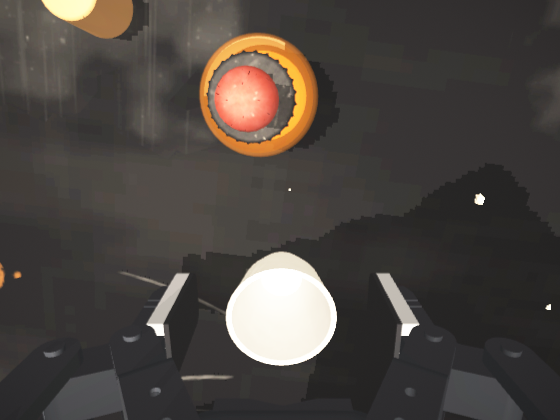

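Call:
{"op": "play_rows", "data": {
  "rows": [
    {"dp": [0.016, -0.002, 0.004], "delta_rot": [0, 0, 0]},
    {"dp": [0, 0, 0], "delta_rot": [0, 0, 0]},
    {"dp": [0, 0, 0], "delta_rot": [0, 0, 0]},
    {"dp": [0, 0, 0], "delta_rot": [0, 0, 0]},
    {"dp": [0, 0, 0], "delta_rot": [0, 0, 0]},
    {"dp": [0, 0, 0], "delta_rot": [0, 0, 0]},
    {"dp": [0, 0, 0], "delta_rot": [0, 0, 0]},
    {"dp": [0, 0, 0], "delta_rot": [0, 0, 0]},
    {"dp": [0, 0, 0], "delta_rot": [0, 0, 0]}
  ],
  "jaw": 25,
  "force": 30
}}

```text
clock: 29.95
eef_pos: [0.4258, -0.2856, 0.0208]
ee_rot: [0.706, 0.043, -0.706, 0.043]
contact_force: [-0.0, 0.0, 6.3]
grip_width: 0.0375
```

```bash
python3 - <<'E'
from h import *
status([.4258,-.2855,.0205],-83)
p,d=ctrl.snapshot('wrist');cv2.imwrite('pics/w19.png',p[...,::-1])
E
```

```text
t 29.95 p [ 0.4258 -0.2856  0.0208] yaw -83.08 xdown [ 0.001 -0.    -1.   ] w 0.0375 F [-0.   0.   6.3] q [-0.59  0.51  2.02  0.    0.61  0.86]
dp units total (tool axes now) [ 0.001 -0.001  0.   ]
dp units in target-yaw frame [ 0.001 -0.001  0.   ]
rot units total [-0.0002 -0.0001 -0.0001] rows>= 1.0
```

View pics/w19.png

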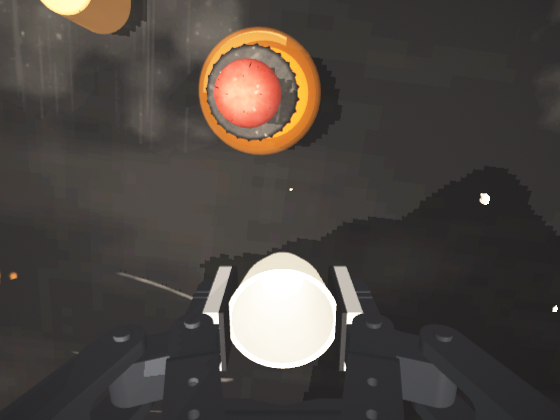

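Call:
{"op": "play_rows", "data": {
  "rows": [
    {"dp": [-0.03, 0, 0], "delta_rot": [0, 0, 0]},
    {"dp": [-0.08, 0, 0], "delta_rot": [0, 0, 0]},
    {"dp": [-0.15, 0, 0], "delta_rot": [0, 0, 0]},
    {"dp": [-0.18, 0, 0], "delta_rot": [0, 0, 0]},
    {"dp": [-0.18, 0, 0], "delta_rot": [0, 0, 0]},
    {"dp": [-0.15, 0, 0], "delta_rot": [0, 0, 0]},
    {"dp": [-0.05, 0, 0], "delta_rot": [0, 0, 0]},
    {"dp": [0, 0, 0], "delta_rot": [0, 0, 0]}
  ]
}}

```text
clock: 30.8
eef_pos: [0.4263, -0.2859, 0.1857]
ee_rot: [0.707, 0.042, -0.705, 0.043]
contact_force: [0.6, -0.1, -0.7]
grip_width: 0.0374
```

```bash
python3 - <<'E'
from h import *
status([.5924,.237,.18],-83)
p,d=ctrl.snapshot('wrist');cv2.imwrite('pics/w20.png',p[...,::-1])
E
```

```text
t 30.8 p [ 0.4263 -0.2859  0.1857] yaw -83.08 xdown [ 0.003 -0.002 -1.   ] w 0.0374 F [ 0.6 -0.1 -0.7] q [-0.59  0.24  1.93  0.    0.97  0.86]
dp units total (tool axes now) [ 0.026 -2.495 -1.14 ]
dp units in target-yaw frame [ 0.029 -2.494 -1.143]
rot units total [-0.0002 -0.0004 -0.0003] rows>= 1.0
```

View pics/w20.png

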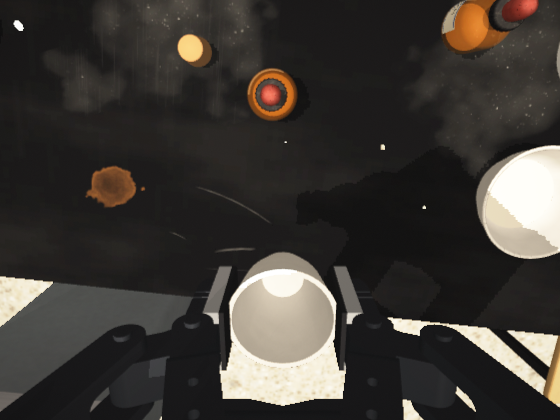

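Call:
{"op": "play_rows", "data": {
  "rows": [
    {"dp": [0, -0.156, -0.071], "delta_rot": [0, 0, 0]},
    {"dp": [0, -0.156, -0.071], "delta_rot": [0, 0, 0]},
    {"dp": [0, -0.156, -0.071], "delta_rot": [0, 0, 0]},
    {"dp": [0, -0.156, -0.071], "delta_rot": [0, 0, 0]},
    {"dp": [0, -0.156, -0.071], "delta_rot": [0, 0, 0]},
    {"dp": [0, -0.156, -0.071], "delta_rot": [0, 0, 0]},
    {"dp": [0, -0.156, -0.071], "delta_rot": [0, 0, 0]},
    {"dp": [0, -0.156, -0.071], "delta_rot": [0, 0, 0]},
    {"dp": [0, -0.156, -0.071], "delta_rot": [0, 0, 0]},
    {"dp": [0, -0.156, -0.071], "delta_rot": [0, 0, 0]},
    {"dp": [0, -0.156, -0.071], "delta_rot": [0, 0, 0]},
    {"dp": [0, -0.156, -0.071], "delta_rot": [0, 0, 0]}
  ]
}}

```text
clock: 32.05
eef_pos: [0.5487, 0.108, 0.182]
ee_rot: [-0.705, -0.043, 0.707, -0.043]
contact_force: [0.4, -0.3, 0.0]
grip_width: 0.0374
```

Call:
{"op": "play_rows", "data": {
  "rows": [
    {"dp": [0, -0.156, -0.071], "delta_rot": [0, 0, 0]},
    {"dp": [0, -0.156, -0.071], "delta_rot": [0, 0, 0]},
    {"dp": [0, -0.156, -0.071], "delta_rot": [0, 0, 0]},
    {"dp": [0, -0.155, -0.075], "delta_rot": [0, 0, 0]},
    {"dp": [0, 0, 0], "delta_rot": [0, 0, 0]},
    {"dp": [0, 0, 0], "delta_rot": [0, 0, 0]}
  ]
}}

```text
clock: 32.65
eef_pos: [0.5905, 0.2374, 0.1818]
ee_rot: [-0.705, -0.043, 0.707, -0.044]
contact_force: [-0.3, 0.3, -0.5]
grip_width: 0.0372
```

```bash
python3 - <<'E'
from h import *
status([.5924,.237,.0265],-83)
cal=ctrl.get_calibration('wrist');p,d=ctrl.snapshot('wrist');q=p[...,::-1].copy()
u,v=proj(cal,[.5924,.237,.005]); cv2.circle(q,(int(u),int(v)),3,(0,255,0),-1)
cv2.imwrite('pics/w21.png',q)
E
```

```text
t 32.65 p [0.5905 0.2374 0.1818] yaw -82.99 xdown [-0.003 -0.002 -1.   ] w 0.0372 F [-0.3  0.3 -0.5] q [ 0.38  0.43  1.66 -0.    1.05  1.83]
dp units total (tool axes now) [ 0.777  0.002 -0.012]
dp units in target-yaw frame [ 0.777  0.003 -0.009]
rot units total [ 0.      0.0006 -0.0002] rows>= 1.0
```

View pics/w21.png

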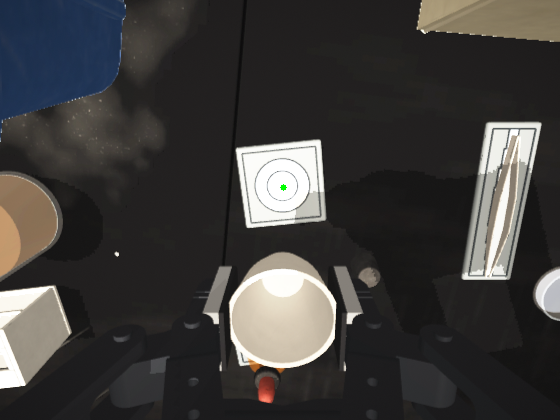

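Call:
{"op": "play_rows", "data": {
  "rows": [
    {"dp": [0.12, 0, -0.012], "delta_rot": [0, 0, 0]},
    {"dp": [0.15, 0, 0], "delta_rot": [0, 0, 0]},
    {"dp": [0.15, 0, 0], "delta_rot": [0, 0, 0]},
    {"dp": [0.12, 0, 0], "delta_rot": [0, 0, 0]},
    {"dp": [0.1, 0, 0], "delta_rot": [0, 0, 0]},
    {"dp": [0.06, 0, 0], "delta_rot": [0, 0, 0]},
    {"dp": [0.04, 0, 0], "delta_rot": [0, 0, 0]},
    {"dp": [0.02, 0, 0], "delta_rot": [0, 0, 0]},
    {"dp": [0, 0, 0], "delta_rot": [0, 0, 0]},
    {"dp": [0, 0, 0], "delta_rot": [0, 0, 0]}
  ]
}}

```text
clock: 33.7
eef_pos: [0.5946, 0.2379, 0.0331]
ee_rot: [0.706, 0.043, -0.705, 0.043]
contact_force: [0.3, 0.4, -0.4]
grip_width: 0.0371
```

Call:
{"op": "play_rows", "data": {
  "rows": [
    {"dp": [0.02, 0.003, 0.008], "delta_rot": [0, 0, 0]},
    {"dp": [0.01, 0, 0], "delta_rot": [0, 0, 0]},
    {"dp": [0, 0, 0], "delta_rot": [0, 0, 0]},
    {"dp": [0, 0, 0], "delta_rot": [0, 0, 0]}
  ]
}}

```text
clock: 34.1
eef_pos: [0.5926, 0.237, 0.0263]
ee_rot: [0.706, 0.043, -0.706, 0.043]
contact_force: [0.5, -0.1, -0.8]
grip_width: 0.0372
```

Call:
{"op": "play_rows", "data": {
  "rows": [
    {"dp": [0.004, 0, 0], "delta_rot": [0, 0, 0]},
    {"dp": [0, 0, 0], "delta_rot": [0, 0, 0]},
    {"dp": [0, 0, 0], "delta_rot": [0, 0, 0]}
  ]
}}

```text
clock: 34.4
eef_pos: [0.5929, 0.2371, 0.0259]
ee_rot: [0.706, 0.043, -0.706, 0.043]
contact_force: [-1.2, -0.3, 4.1]
grip_width: 0.0374
```

Call:
{"op": "play_rows", "data": {
  "rows": [
    {"dp": [0, 0, 0], "delta_rot": [0, 0, 0]},
    {"dp": [0, 0, 0], "delta_rot": [0, 0, 0]},
    {"dp": [0, 0, 0], "delta_rot": [0, 0, 0]},
    {"dp": [0, 0, 0], "delta_rot": [0, 0, 0]},
    {"dp": [0, 0, 0], "delta_rot": [0, 0, 0]}
  ],
  "jaw": 80
}}

```text
clock: 34.9
eef_pos: [0.5925, 0.2369, 0.0253]
ee_rot: [-0.706, -0.043, 0.706, -0.043]
contact_force: [-0.0, -0.4, 0.1]
grip_width: 0.0681
```

Call:
{"op": "play_rows", "data": {
  "rows": [
    {"dp": [-0.05, 0, 0], "delta_rot": [0, 0, 0]},
    {"dp": [-0.15, 0, 0], "delta_rot": [0, 0, 0]},
    {"dp": [-0.2, 0, 0], "delta_rot": [0, 0, 0]},
    {"dp": [-0.2, 0, 0], "delta_rot": [0, 0, 0]},
    {"dp": [-0.2, 0, 0], "delta_rot": [0, 0, 0]},
    {"dp": [-0.2, 0, 0], "delta_rot": [0, 0, 0]},
    {"dp": [0, 0.2, 0.2], "delta_rot": [0, 0, 0]},
    {"dp": [0, 0.2, 0.2], "delta_rot": [0, 0, 0]},
    {"dp": [0, 0, 0], "delta_rot": [0, 0, 0]},
    {"dp": [0, 0, 0], "delta_rot": [0, 0, 0]},
    {"dp": [0, 0, 0], "delta_rot": [0, 0, 0]}
  ]
}}

```text
clock: 36.0
eef_pos: [0.5319, 0.1588, 0.2263]
ee_rot: [0.706, 0.043, -0.705, 0.042]
contact_force: [-0.4, -0.4, 0.3]
grip_width: 0.0686
```

```bash
python3 - <<'E'
from h import *
status()
cal=ctrl.get_calibration('wrist');p,d=ctrl.snapshot('wrist')
cv2.imwrite('pics/w22.png',p[...,::-1])
W=cloud('w',cal,p,d)
print('cruc');near(W,d,(.5924,.237),.03,.031,.06);print('bottle');near(W,d,(.4495,.232),.03,.03,.06);near(W,d,(.4495,.232),.03,.075,.1)
print('black');near(W,d,(.5256,.1545),.03,.012,.06)
m=(d>0)&(abs(W[...,0]-.597)<.08)&(abs(W[...,1]-.052)<.04)&(W[...,2]>.0105)&(W[...,2]<.03)
X=W[m][:,:2];print('tweez',len(X),X.mean(0),cv2.minAreaRect((X*1000).astype(np.float32)))
p,d=ctrl.snapshot('top');cv2.imwrite('pics/top22.png',p[...,::-1]);cal=ctrl.get_calibration('top')
W=cloud('t',cal,p,d);print('top: cork,black,red')
for c in ((.5248,-.208),(.5256,.1545),(.618,-.293),(.5924,.237)): near(W,d,c,.03,.012,.06)
E
```

```text
t 36.0 p [0.5319 0.1588 0.2263] yaw -83.08 xdown [ 0.002  0.001 -1.   ] w 0.0686 F [-0.4 -0.4  0.3] q [0.29 0.26 1.8  0.   1.08 1.74]
cruc
n 673 mean [0.5926 0.2415 0.0378] circ [593.  237.2] 20.1 ztop 0.042
bottle
n 987 mean [0.4584 0.2295 0.0442] circ [451.3 232.5] 18.1 ztop 0.055
few
black
n 457 mean [0.5303 0.1565 0.0234] circ [529.1 156.3] 10.5 ztop 0.027
tweez 495 [0.61321951 0.054698  ] ((607.1414794921875, 53.69688415527344), (100.57334899902344, 14.409615516662598), 6.567818641662598)
top: cork,black,red
n 54 mean [ 0.5246 -0.2076  0.0241] circ [ 524.6 -208.1] 9.9 ztop 0.031
n 52 mean [0.5249 0.1529 0.0228] circ [527.1 154.1] 10.9 ztop 0.028
n 109 mean [ 0.6171 -0.2916  0.0274] circ [ 617.7 -293.1] 14.2 ztop 0.035
n 68 mean [0.6019 0.2351 0.028 ] circ [596.1 232. ] 18.1 ztop 0.045
```

View pics/w22.png

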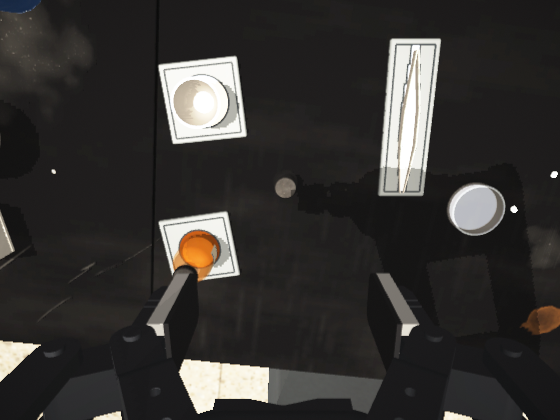

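View pics/top22.png

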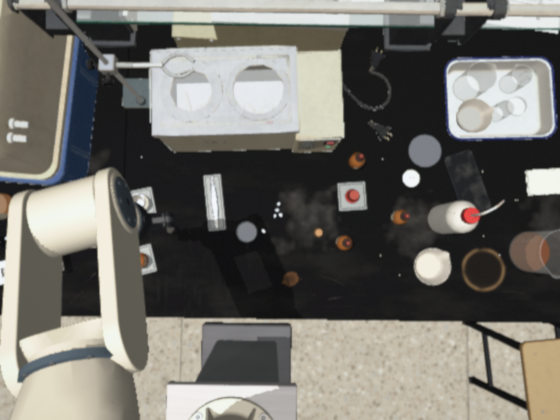

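```bash
python3 - <<'E'
from h import *
p=cv2.imread('pics/w22.png'); cv2.imwrite('pics/w22c.png',cv2.resize(p[30:205,370:450],None,fx=3.4,fy=3.4,interpolation=2))
E
```

```text
(no output)
```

View pics/w22c.png

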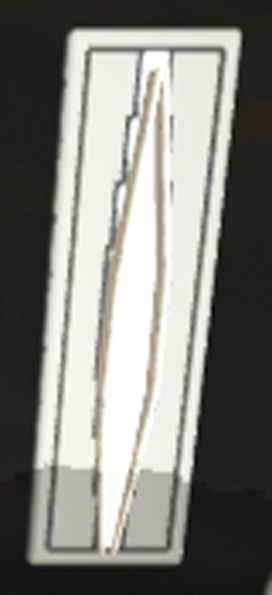

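```bash
python3 - <<'E'
from h import *
cal=ctrl.get_calibration('wrist')
a=world(cal,415.6,50.6,.012);b=world(cal,401.8,192.6,.012);print(a,b,(a+b)/2,np.degrees(np.arctan2(*(a-b)[[1,0]])))
c=[world(cal,370+u/3.4,30+v/3.4,.005) for u,v in ((68,30),(242,30),(182,563),(28,563))];print(np.mean(c,0))
print(ctrl.state()['clock'])
E
```

```text
[0.65622686 0.06156546 0.012     ] [0.53403994 0.04669805 0.012     ] [0.5951334  0.05413176 0.012     ] 6.937509395829412
[0.59790152 0.05296925 0.005     ]
36.1
```

The tweezers are about 3 mm off centre at 6.9°, against the mat's 7°. Everything checks out, so I'm handing the job in.

```bash
python3 - <<'E'
from h import *
print(ctrl.sign_off())
E
```

```text
the job is handed in; nothing more can be done
None
```

I placed the leftmost dropper bottle (upright all the way), the tweezers, the red stopper and the crucible on their own mats. I handed the job in at about 36 s of the 118 s allowed; no verdict was reported.

My last position checks, all within tolerance:

| Thing | Offset from mat centre | Limit |
|---|---|---|
| Dropper bottle | about 2 mm | 12 mm |
| Crucible | about 1 mm | 12 mm |
| Red stopper | about 1.5 mm | 12 mm |
| Tweezers | about 3 mm, less than 1° off the mat's axis | 13 mm, 0.2 rad (11°) |

- **Bystanders:** the top camera showed the cork and black stoppers unmoved to within about 2 mm. The wrist camera put the black one about 4 mm away; the gripper never went near it, so I put that down to measurement error.
- **Gripper:** it was open and clear above the table when I handed in.
- **Checks that disagreed:** in the last top picture the arm partly hid the crucible mat, and its reading came out about 6 mm off; I relied on the wrist camera there. The last wrist depth missed one thin end of the tweezers, so their pose comes from their ends in the picture.

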